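# Release the balance's transport lock with the long T-key

## Task

Free the balance for weighing: take the square-socket T-key from the stand, lower it down the well on the balance's flank, feel for the square stem at the bottom until the socket drops fully home over it, and turn the stem anticlockwise (seen from above) as far as its stop. Then draw the key out and drop it back through the empty hole of the stand, so that it hangs there by its flange. Leave the other keys and everything else on the bench and on the pan where they are.

Things in the scene. Friction and masses are not known exactly. Their poses are not given: they have to be found in the camera images.
- balance: top-loading precision balance, cream, 300 x 250 x 95 mm, fixed to the bench; origin at the middle of its underside, x from its sloped display (-x end, towards the robot) to its back, y to its left, z up. Steel pan 130 mm across, top 115 mm up, centre at (60, -45) mm. On its left flank stands a tube, the lock well.
- dial (a point): centre of a black dial 42 mm across on the housing's top, beside the well; its white pointer turns with the lock: along the balance's x when locked, along y when released
- well_rim (a point): centre of the mouth of the lock well, a vertical tube 54 mm across with a steel lip, at (20, 90, 125) mm in the balance's frame, axes as the balance. Round bore 36 mm across, 103 mm deep to its flat floor.
- well_floor (a point): centre of the well's floor, 22 mm above the bench, axes as the balance. The square steel stem stands here, centred: 12 mm across the flats, 22 mm high (top 81 mm below the rim), the upper 6 mm tapering to a 7.6 mm square. It may stand at any angle in the well, whatever the lock's joint reads: the angle is not given and must be felt.
- lock (a joint): turn of the stem from its locked position, rad; every run starts locked at 0, released at the stop, 1.57; grows anticlockwise seen from above. It stays where it is left; turning it takes about 0.15 N m and there is a hard stop at either end.
- key_bar (a point): centre of the crossbar of the square-socket T-key, the largest of the three keys: black bar 96 x 18 x 24 mm (long along this point's x, flat sides facing y), z up the key. Below: a 17 mm neck, a stop flange 50 mm across (underside 32 mm below this point, 6 mm thick), a 29 mm boss, a 12 mm shank, a 28 mm wide socket. About 0.3 kg. It hangs in a hole of the stand, flange on the plate, with some play.
- key_mouth (a point): centre of the lower, open end of that key's socket, 152 mm below key_bar (120 mm below the flange); axes as key_bar. The socket's square hole is 14 mm wide, sides along x and y, 26 mm deep: fully home, its mouth rests on the well's floor.
- key: the square-socket T-key as a whole; origin at key_mouth, axes as key_bar
- stand: fixed grey sheet-steel key stand, 290 x 75 mm, a flat plate 8 mm thick with its top 150 mm up on an upright leg at each end; origin at the middle of its underside, x along its row of three holes, 90 mm apart. Crossbars lie roughly across the row at the start.
- hole0 (a point): centre of the stand's hole at its -x end, on the plate's top face (150 mm up); round, 36 mm across, clear below. z up
- hole1 (a point): the same for the middle hole
- hole2 (a point): the same for the hole at its +x end
- hexkey_bar (a point): centre of the crossbar (70 x 16 x 22 mm) of another T-key, with a plain 8 mm shank 110 mm long: not needed, leave it in its hole
- bladekey_bar (a point): centre of the crossbar (70 x 16 x 22 mm) of a third T-key, 10 mm shank ending in a 14 mm flat blade, 110 mm long: not needed, leave it in its hole
- weight_pan: steel knobbed check weight, 40 mm across, 60 mm high, standing on the balance's pan; origin at its underside; leave it
- weight_brass: brass knobbed weight, 48 mm across, 78 mm high, on the bench; leave it
- beaker: glass beaker, 60 mm across, 85 mm high, on the bench; leave it
- jar: amber jar, 68 mm across, 90 mm high, on the bench; leave it
- scoop: steel spoon, 170 mm long, lying on the bench; leave it
- driver: screwdriver, 190 mm long, lying on the bench; leave it
Mind the look-alikes: they are no part of the job. Leave any green, orange or red look-alike of the key alone.

How it is judged:
By the outcome, as a careful person would: the job done as asked, in the order asked, and still so for the second after the job is handed in, with the robot touching nothing.
It also fails if it takes over 64 s, if anything falls off the work surface, if the arm or the gripper's body presses on something with over 40 N, if the wrist force passes 120 N, or if a joint passes its speed limit or range.

## Robot

A 6-joint arm with a two-finger parallel gripper is mounted at the origin on the work surface. World frame = base frame: x ahead of the robot, y to its left, z up, the work surface at z = 0. Lengths are in m, angles in degrees, forces in N, time in s.
With the tool pointing down it reaches from about 0.35 to 0.875 m from the base axis. Payload 4.2 kg.
Tool frame: the origin (TCP) lies on the centre line of the jaws, within the pads' length; the fingertips stand 8 mm ahead of it and the grasp point (between the pads) lies 11 mm behind it; z points along the fingers, y is the direction in which the jaws open and shut (so a half turn about z gives the same grasp; the last joint's range is limited). The gripper opens to 87 mm and grips with 3 to 60 N. Pads are 19 mm wide; open, the fingers measure 117 mm over their backs; the gripper's body (75 mm by 190 mm) begins 51 mm behind the grasp point.
Start: joints at [81.91, 22.042, 0.453, 0, -68.411, -14.817], TCP at [0.243, 0.576, 0.231] pointing down, gripper open.
Joint ranges: [-179.83, 179.83], [-69.29, 118.12], [-61.27, 80.66], [-181.25, 117.63], [-171.15, -9.14], [-177.46, 177.46]. Speed limits (degrees/s): [159.86, 159.86, 180, 180, 180, 180].

## Interface

Orientations are given as a 3x3 rotation matrix whose columns are the frame's x, y, z axes.
In Python, from station import sense, capture, finish_job, recognise gives the robot as it stands.
- The arm moves only by the tool apply_moves, never from a script. Its argument "plan" is a list that holds one entry, the list of rows, each a list of 7 numbers: the opening in per cent of the stroke, from 0 (shut) to 100 (fully open), then the shift along the world's x, y, z in units of 25 mm (1.0 is 25 mm), then the turn, a rotation vector about the world's x, y, z in rad. A call has 1 to 12 rows; each row shifts and turns the pose as measured when the row begins; what a row does not reach is not made up. A row lasts 1/12 s, in which the tool goes at most 41.7 mm and 7.16 degrees, less where a joint would pass 70% of its speed; a pose out of reach is approached as far as the arm can. A call is refused whole if a number of a shift passes 1 or a number of a turn 0.125, either way. A call with a gripper value outside its range is refused whole. The fingers move at their own pace and stop on an object; the grip force is fixed at half the most. Time passes only in rows, so rows that do not move let the fingers close. It gives the time, the measured TCP pose, the force and the opening at its end, in the units of the state.
- sense(): the state, without advancing time (a new reading comes with each control period).
- capture(name): name is "side" or "top"; returns a dict with "pixels" (480x640x3 uint8, red, green, blue), "depth" (480x640 float32, m along the optical axis (not along the pixel's ray), 0 where there is no reading), "mtx" (3x3 intrinsics, pixels), "R" (3x3) and "t" (3): a world point X has camera coordinates R X + t. Camera axes: x right, y down, z forward; pixel columns grow to the right and rows downward; lengths in m; the calibration is good to about 2 mm. A picture is of the moment at which its call begins.
- finish_job(): hands the job in, once; it reports no verdict.
Trained networks look in a picture, given as the dict that the camera call returned (one of the last four; its "shot" number tells which), for a name from the list of things; names that differ only in an ending like _2 or _b are one class to them, and where a whole thing is asked for, a point or a joint stands for the part that bears it (a point fixed in the world has none). Each returns a list of dicts, best first, with "score" (0 to 1); they miss things now and then, are a little off and sometimes report something else, mostly with a low value. They report only what shows in the picture. A call takes as long as a camera call. They do not tell look-alikes from the thing itself.
- recognise(label, picture): "at" ([x, y, z] in m, in the coordinates of the camera as it stood for that picture, good to about 4 mm: the middle of the surface that is visible of it).
The state is a dict: "time_s": time; "joints": joint angles; "joint_velocities": joint speeds; "effort": joint torques, N m; "tcp_pos": TCP position; "ee_rot": TCP orientation; "wrist_force": force on the tool from outside, world axes, zero at the start; "moment": the same for the moment, N m; "gripper_width": opening from 0.0 (shut) to 1.0 (fully open).
Only numpy, scipy, OpenCV 4.12 (cv2) and the standard library are available. Lean on these libraries where they do the work, as an engineer would, in place of code of your own. Each camera call takes 0.05 s, during which the arm holds its last target.

## Working session

There is one attempt and no reset: what is moved stays moved. The work goes in short steps, Python scripts to look and compute and a tool call to move; the robot and the scene stay as the last step left them, time stands still between calls to the robot, and variables do not carry over. Pictures are saved under pics/ and viewed, and the job is handed in when it is done.

Besides the shell and the picture viewer there is one more tool, called after ">>>" in YAML: its name, and indented under it one key for each argument. apply_moves: Moves the arm, as the interface text tells. Its arguments: {"type":"object","properties":{"plan":{"type":"array","items":{"type":"array","items":{"type":"array","items":{"type":"number"}}}}},"required":["plan"]}

```bash
ls; mkdir -p pics
cat > h.py <<'E'
import numpy as np, cv2
from station import sense, capture, finish_job, recognise
def save(c,n): cv2.imwrite('pics/'+n+'.png',c['pixels'][:,:,::-1])
def toworld(c,p): return c['R'].T@(np.array(p)-c['t'])
def proj(c,X):
    q=c['mtx']@(c['R']@np.array(X)+c['t']); return q[:2]/q[2]
def cloud(c):
    d=c['depth']; v,u=np.mgrid[:480,:640]
    K=c['mtx']; P=np.stack([(u-K[0,2])/K[0,0]*d,(v-K[1,2])/K[1,1]*d,d],-1)
    return (P-c['t'])@c['R']
E
python3 - <<'E'
from h import *
s=sense(); print(s)
for n in ['side','top']:
    c=capture(n); save(c,n+'0'); print(n,c['mtx'],c['R'],c['t'])
    for l in ['key_bar','key_mouth','well_rim','dial','hole0','hole1','hole2','hexkey_bar','bladekey_bar','balance','stand','weight_pan']:
        for r in recognise(l,c)[:4]:
            w=toworld(c,r['at']); print(l,round(r['score'],2),w.round(4),proj(c,w).round())
    np.savez('pics/'+n+'0.npz',**{k:c[k] for k in ['pixels','depth','mtx','R','t']})
E
```

```text
pics
{'time_s': 0.0, 'joints': array([ 8.19098817e+01,  2.20892254e+01,  3.80230678e-01, -2.82375053e-02,
       -6.84099637e+01, -1.48161916e+01]), 'joint_velocities': array([ 0.07502561, -0.05341559, -0.09333126, -0.07874877,  0.00653732,
        0.06610222]), 'effort': array([ 2.50766243e-04, -3.90661383e+01,  1.87410629e+01,  4.22001243e+00,
        1.10706798e-02, -1.90740848e-04]), 'tcp_pos': array([0.24302837, 0.5751883 , 0.22948078]), 'ee_rot': array([[ 9.21071795e-01, -3.89392081e-01, -7.45880443e-04],
       [-3.89392785e-01, -9.21069647e-01, -1.99102006e-03],
       [ 8.82796088e-05,  2.12431289e-03, -9.99997740e-01]]), 'wrist_force': array([ 0.1988581 , -0.29967084, -0.07017657]), 'moment': array([-0.00568776,  0.03420867,  0.01205861]), 'gripper_width': 1.0001807062978905}
side [[582.36180444   0.         316.77051751]
 [  0.         582.36180444 244.7074157 ]
 [  0.           0.           1.        ]] [[ 0.98205694 -0.18845098  0.00709869]
 [-0.09095672 -0.50629693 -0.857549  ]
 [ 0.16519999  0.84151628 -0.5143533 ]] [-0.50366419  0.15070049  1.47937382]
key_bar 0.94 [ 
[... 1678 characters left out ...]
.1613] [248. 338.]
key_mouth 0.75 [0.5982 0.2437 0.1884] [226. 198.]
key_mouth 0.56 [0.2589 0.3307 0.1633] [188. 349.]
well_rim 0.88 [ 0.4946 -0.1627  0.0913] [398. 246.]
dial 0.6 [ 0.4906 -0.1634  0.0916] [399. 247.]
dial 0.6 [0.4218 0.2279 0.1896] [232. 275.]
hole0 0.81 [0.4886 0.2238 0.1469] [237. 247.]
hole1 0.81 [0.4886 0.2238 0.1469] [237. 247.]
hole2 0.81 [0.4886 0.2238 0.1469] [237. 247.]
hexkey_bar 0.74 [0.5076 0.2341 0.1836] [230. 237.]
bladekey_bar 0.91 [0.424  0.2253 0.1891] [233. 274.]
balance 0.56 [ 0.4928 -0.161   0.0911] [398. 246.]
stand 0.57 [0.4911 0.2325 0.1488] [233. 246.]
stand 0.42 [0.7646 0.2287 0.0143] [242. 150.]
weight_pan 0.76 [ 0.5815 -0.2025  0.1548] [418. 205.]
```

View pics/side0.png

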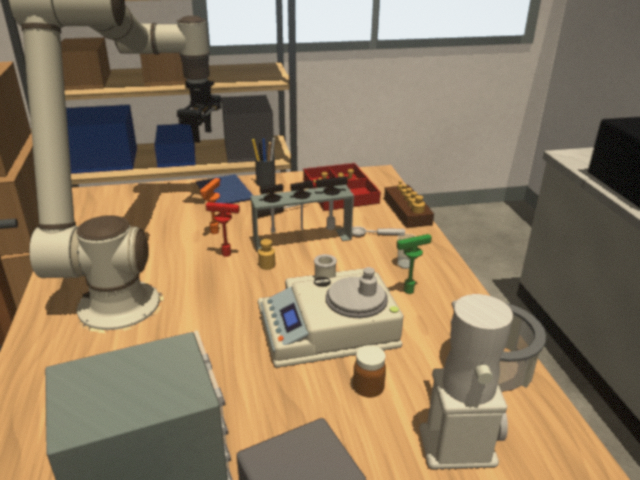

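View pics/top0.png

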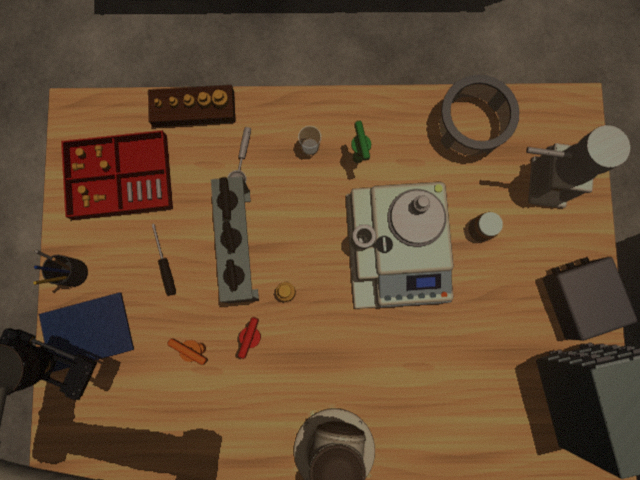

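Run:
```python
import cv2
t=cv2.imread('pics/top0.png');s=cv2.imread('pics/side0.png')
cv2.imwrite('pics/a.png',cv2.resize(t[165:315,195:275],None,fx=4,fy=4,interpolation=cv2.INTER_CUBIC))
cv2.imwrite('pics/b.png',cv2.resize(s[165:265,240:365],None,fx=6,fy=6,interpolation=cv2.INTER_CUBIC))
cv2.imwrite('pics/c.png',cv2.resize(t[170:315,340:465],None,fx=4,fy=4,interpolation=cv2.INTER_CUBIC))
```

```text
(no output)
```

View pics/a.png

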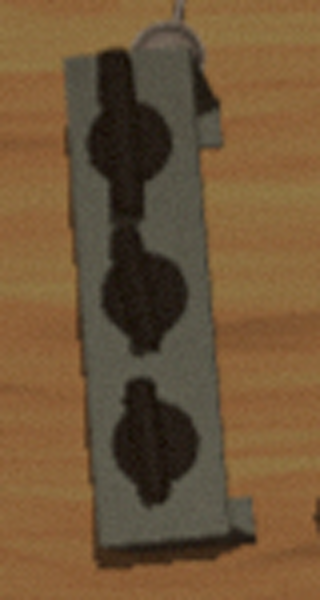

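View pics/b.png

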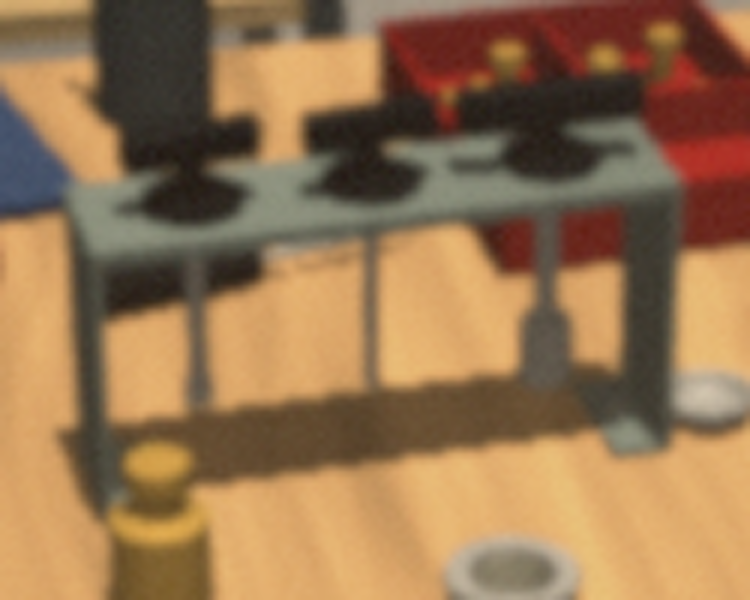

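View pics/c.png

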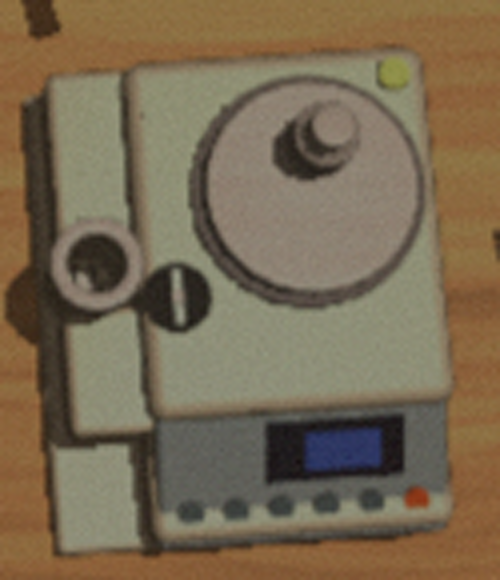

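```bash
cat > m.py <<'E'
from h import *
def region(W,lo,hi):
    m=np.all((W>np.array(lo))&(W<np.array(hi)),-1); return W[m],m
def rect(P):
    r=cv2.minAreaRect((P[:,:2]*1000).astype(np.float32)); return r
E
python3 - <<'E'
from m import *
for n in ['top','side']:
    c=dict(np.load(f'pics/{n}0.npz')); W=cloud(c)
    print(n)
    for nm,lo,hi in [('table',(.3,-.05,-.03),(.6,.15,.03)),('bar',(.53,.18,.178),(.67,.29,.21)),('plate',(.33,.15,.142),(.7,.32,.157)),('rim',(.47,-.16,.115),(.56,-.08,.14)),('baltop',(.4,-.35,.085),(.66,-.1,.105)),('pan',(.45,-.35,.108),(.66,-.1,.122))]:
        P,m=region(W,lo,hi)
        if len(P)<5: print(nm,len(P));continue
        print(nm,len(P),'med',np.median(P,0).round(4),'min',P.min(0).round(4),'max',P.max(0).round(4),rect(P), 'zpc',np.percentile(P[:,2],[5,50,95]).round(4))
E
```

```text
top
table 8622 med [4.522e-01 4.640e-02 1.000e-04] min [ 0.3    -0.05   -0.0115] max [0.6    0.15   0.0284] ((449.9955139160156, 50.00663375854492), (199.9781951904297, 299.9571228027344), 89.99848937988281) zpc [-0.0052  0.0001  0.0059]
bar 395 med [0.5922 0.245  0.1925] min [0.53   0.2337 0.1783] max [0.6467 0.2596 0.2004] ((588.358154296875, 245.89593505859375), (117.54695892333984, 19.970417022705078), 4.209347724914551) zpc [0.1848 0.1925 0.1973]
plate 2937 med [0.4982 0.2302 0.1505] min [0.3666 0.1883 0.1422] max [0.6596 0.2857 0.157 ] ((512.8663330078125, 238.02508544921875), (290.8721618652344, 76.26850128173828), 4.787232398986816) zpc [0.1459 0.1505 0.1557]
rim 157 med [ 0.5264 -0.0956  0.1235] min [ 0.49   -0.1598  0.1152] max [ 0.559  -0.0802  0.1319] ((525.3886108398438, -118.5347900390625), (52.619842529296875, 90.125244140625), 12.496919631958008) zpc [0.1162 0.1235 0.1296]
baltop 4505 med [ 0.4988 -0.1756  0.0947] min [ 0.4029 -0.2941  0.085 ] max [ 0.6543 -0.1001  0.105 ] ((527.4754638671875, -196.33615112304688), (249.9618377685547, 189.41200256347656), 2.6176712512
[... 933 characters left out ...]
98 0.1558]
rim 140 med [ 0.518  -0.1     0.1229] min [ 0.489  -0.1595  0.1151] max [ 0.5593 -0.0804  0.1318] ((524.3831787109375, -119.51913452148438), (52.607173919677734, 92.29766845703125), 13.411818504333496) zpc [0.1154 0.1229 0.1273]
baltop 3187 med [ 0.497  -0.2462  0.0948] min [ 0.4177 -0.3013  0.085 ] max [ 0.6542 -0.1002  0.1049] ((533.1087036132812, -198.87442016601562), (234.73446655273438, 199.69480895996094), 2.9279818534851074) zpc [0.0873 0.0948 0.1024]
pan 1351 med [ 0.5517 -0.2256  0.1148] min [ 0.4977 -0.2782  0.1081] max [ 0.6279 -0.1001  0.1217] ((563.196533203125, -188.688720703125), (128.9517822265625, 178.60214233398438), 0.6855367422103882) zpc [0.1112 0.1148 0.118 ]
```

Run:
```python
from m import *
from scipy.optimize import least_squares
for n in ['top','side']:
    c=dict(np.load(f'pics/{n}0.npz')); W=cloud(c)
    print(n)
    P,m=region(W,(.547,.18,.180),(.67,.29,.21)); print('bar',rect(P),len(P),np.percentile(P[:,2],[50,90,97]))
    P,m=region(W,(.47,-.142,.116),(.56,-.07,.135)); 
    print('rim',cv2.minEnclosingCircle((P[:,:2]*1000).astype(np.float32)),rect(P),P.mean(0),len(P))
    P,m=region(W,(.43,.18,.180),(.535,.29,.21)); print('hexbar',rect(P),len(P))
    P,m=region(W,(.35,.18,.180),(.46,.29,.21)); print('bladebar',rect(P),len(P))
    # pixel view: back-project every pixel to a plane z=h and classify by brightness
    g=c['pixels'].astype(float).mean(-1)
    def plane(h):
        v,u=np.mgrid[:480,:640]; K=c['mtx']; d=np.stack([(u-K[0,2])/K[0,0],(v-K[1,2])/K[1,1],np.ones_like(u)],-1)@c['R']
        o=-c['R'].T@c['t']; s=(h-o[2])/d[...,2]; return o+d*s[...,None]
    Q=plane(.194)
    # warp orthophoto of plane z
    def ortho(h,x0,x1,y0,y1,r=.0005):
        xs=np.arange(x1,x0,-r); ys=np.arange(y1,y0,-r)
        Y,X=np.meshgrid(ys,xs); P=np.stack([X,Y,np.full_like(X,h)],-1)@c['R'].T+c['t']
        q=P@c['mtx'].T; q=q[...,:2]/q[...,2:]
        return cv2.remap(c['pixels'],q[...,0].astype(np.float32),q[...,1].astype(np.float32),cv2.INTER_CUBIC)
    def put(im,name,x0,x1,y0,y1,pts,r=.0005):
        im=cv2.resize(im[:,:,::-1],None,fx=2,fy=2).copy()
        for x,y in pts: cv2.drawMarker(im,(int((y1-y)/r*2),int((x1-x)/r*2)),(0,255,255),cv2.MARKER_CROSS,12,1)
        cv2.imwrite(f'pics/{name}.png',im)
    a=(.53,.67,.18,.30); put(ortho(.194,*a),n+'_bar',*a,[(.5975,.2455)])
    a=(.47,.56,-.16,-.07); im=ortho(.125,*a); put(im,n+'_rim',*a,[])
```

```text
top
bar ((599.9722290039062, 246.94332885742188), (94.40357208251953, 18.79574966430664), 5.637142658233643) 342 [0.19264678 0.19626526 0.19790113]
rim ((517.4318237304688, -77.19309997558594), 27.648488998413086) ((517.2000732421875, -86.99174499511719), (54.334285736083984, 33.162086486816406), 0.6778923273086548) [ 0.5172898  -0.08799526  0.12489153] 152
hexbar ((482.5450744628906, 234.03460693359375), (105.75018310546875, 22.287858963012695), 5.354761600494385) 287
bladebar ((423.37109375, 230.7101287841797), (69.65019989013672, 16.75432777404785), 9.151575088500977) 235
side
bar ((600.398193359375, 239.91062927246094), (97.57721710205078, 27.137006759643555), 8.079212188720703) 205 [0.18959143 0.19443738 0.19551048]
rim ((516.5196533203125, -84.43567657470703), 27.735023498535156) ((516.1784057617188, -90.44151306152344), (39.92622375488281, 54.53247833251953), 88.8753890991211) [ 0.5148158  -0.09389398  0.12320051] 130
hexbar ((482.5799255371094, 229.00830078125), (105.8283920288086, 26.67295265197754), 8.54913330078125) 168
bladebar ((423.4523010253906, 221.9901885986328), (70.24322509765625, 25.851858139038086), 3.673447847366333) 132
```

Run:
```python
from m import *
for n in ['top','side']:
    c=dict(np.load(f'pics/{n}0.npz')); W=cloud(c)
    P,m=region(W,(.47,-.115,.117),(.56,-.03,.135)); 
    print('rim',cv2.minEnclosingCircle((P[:,:2]*1000).astype(np.float32)),rect(P),P.min(0),P.max(0),len(P))
    P,m=region(W,(.3,-.40,.087),(.75,-.03,.103)); P=P
    print('top',rect(P))
    def ortho(h,x0,x1,y0,y1,r=.0005):
        xs=np.arange(x1,x0,-r); ys=np.arange(y1,y0,-r)
        Y,X=np.meshgrid(ys,xs); P=np.stack([X,Y,np.full_like(X,h)],-1)@c['R'].T+c['t']
        q=P@c['mtx'].T; q=q[...,:2]/q[...,2:]
        return cv2.remap(c['pixels'],q[...,0].astype(np.float32),q[...,1].astype(np.float32),cv2.INTER_CUBIC)
    a=(.47,.56,-.12,-.03); im=cv2.resize(ortho(.125,*a),None,fx=3,fy=3)[:,:,::-1].copy()
    for i in range(0,540,60): cv2.line(im,(i,0),(i,540),(0,255,255),1);cv2.line(im,(0,i),(540,i),(0,255,255),1)
    cv2.imwrite(f'pics/{n}_rim.png',im)
    a=(.53,.67,.19,.29); im=cv2.resize(ortho(.194,*a),None,fx=2,fy=2)[:,:,::-1].copy()
    for i in range(0,560,40): cv2.line(im,(i,0),(i,560),(0,255,255),1);cv2.line(im,(0,i),(400,i),(0,255,255),1)
    cv2.imwrite(f'pics/{n}_bar.png',im)
a=[cv2.imread(f'pics/{n}_rim.png') for n in ['top','side']]
cv2.imwrite('pics/rims.png',cv2.resize(np.hstack(a),(800,400)))
a=[cv2.imread(f'pics/{n}_bar.png') for n in ['top','side']]
cv2.imwrite('pics/bars.png',np.hstack(a))
```

```text
rim ((517.3087158203125, -75.54508209228516), 28.413110733032227) ((517.3597412109375, -75.37071990966797), (55.86342239379883, 54.403656005859375), 87.80013275146484) [ 0.48995105 -0.10351342  0.11700009] [ 0.544314   -0.04738549  0.13203467] 267
top ((562.10009765625, -249.4687957763672), (270.81634521484375, 407.5394592285156), 24.264516830444336)
rim ((516.7367553710938, -81.14386749267578), 30.795211791992188) ((517.2527465820312, -79.76441955566406), (57.445152282714844, 54.105995178222656), 79.30535125732422) [ 0.48904517 -0.11059602  0.11701874] [ 0.54352906 -0.05051478  0.13178294] 202
top ((582.9088134765625, -228.84088134765625), (344.324462890625, 321.4554748535156), 88.49524688720703)
```

View pics/rims.png

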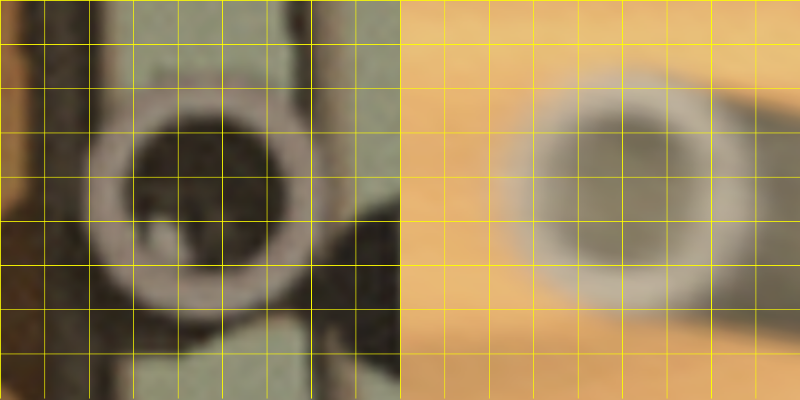

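View pics/bars.png

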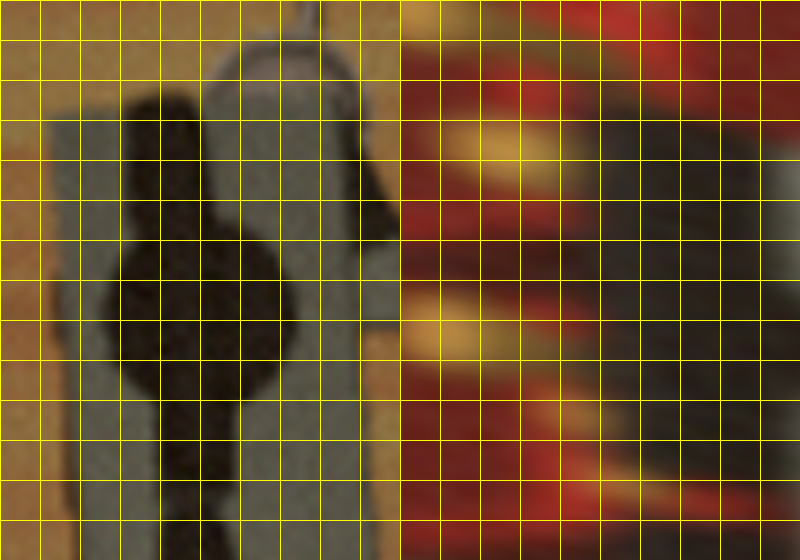

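>>> apply_moves:
  plan:
    - [[100,0,0,1,0,0,-0.12],[100,0,-0.3,1,0,0,-0.12],[100,0.3,-1,0.8,0,0,-0.12],[100,0.6,-1,0,0,0,-0.12],[100,0.8,-1,0,0,0,-0.12],[100,1,-1,0,0,0,-0.12],[100,1,-1,0,0,0,-0.12],[100,1,-1,0,0,0,-0.12],[100,1,-1,0,0,0,-0.12],[100,1,-1,0,0,0,-0.12],[100,1,-1,0,0,0,-0.12],[100,1,-1,0,0,0,-0.12]]

```text
time_s: 2.3
tcp_pos: [0.4633, 0.3106, 0.3039]
ee_rot: [[-0.317, -0.948, 0.002], [-0.948, 0.317, 0.007], [-0.008, 0.0, -1.0]]
wrist_force: [0.9, 0.4, -0.6]
gripper_width: 1.0
```

>>> apply_moves:
  plan:
    - [[100,0.7,-0.4,0,0,0,-0.12],[100,0.8,-0.4,0,0,0,-0.12],[100,0.8,-0.4,0,0,0,-0.12],[100,0.8,-0.4,0,0,0,-0.12],[100,0.8,-0.4,0,0,0,-0.12],[100,0.7,-0.3,0,0,0,-0.12],[100,0.5,-0.2,0,0,0,-0.12],[100,0.3,-0.1,0,0,0,-0.12],[100,0,0,0,0,0,-0.12],[100,0,0,0,0,0,-0.06]]

```text
time_s: 3.13
tcp_pos: [0.6098, 0.2333, 0.3038]
ee_rot: [[-0.998, -0.055, 0.009], [-0.055, 0.998, -0.001], [-0.008, -0.002, -1.0]]
wrist_force: [-0.4, -0.5, 0.0]
gripper_width: 0.997
```

```bash
cat > st.py <<'E'
from h import *
s=sense(); R=s['ee_rot']
print('t',round(s['time_s'],2),'tcp',s['tcp_pos'].round(4),'ang',np.degrees(np.arctan2(R[1,0],R[0,0])).round(2),'z',R[:,2].round(4),'F',s['wrist_force'].round(2),'M',s['moment'].round(3),'g',round(s['gripper_width'],3),'j',s['joints'].round(1))
E
python3 st.py
```

```text
t 3.13 tcp [0.6098 0.2333 0.3038] ang -176.86 z [ 0.0086 -0.0011 -1.    ] F [-0.38 -0.52  0.01] M [ 0.06  -0.179  0.003] g 0.997 j [  35.3   22.5   11.5    0.3  -78.6 -122.2]
```

>>> apply_moves:
  plan:
    - [[100,-0.4,0.45,-0.6,0,0.009,0.04],[100,0,0,-0.6,0,0,0],[100,0,0,-0.6,0,0,0],[100,0,0,0,0,0,0]]

```text
time_s: 3.47
tcp_pos: [0.6005, 0.2443, 0.2578]
ee_rot: [[-0.996, -0.092, 0.001], [-0.092, 0.996, 0.0], [-0.001, 0.0, -1.0]]
wrist_force: [-0.8, -0.3, -1.8]
gripper_width: 1.0
```

```bash
python3 st.py
python3 - <<'E'
from h import *
o=[]
for n,(u0,v0) in [('top',(180,150)),('side',(270,130))]:
    c=capture(n); np.savez(f'pics/{n}1.npz',**{k:c[k] for k in ['pixels','depth','mtx','R','t']})
    o.append(cv2.resize(c['pixels'][v0:v0+100,u0:u0+100,::-1],None,fx=4,fy=4,interpolation=cv2.INTER_CUBIC))
cv2.imwrite('pics/hov.png',np.hstack(o))
E
```

```text
t 3.47 tcp [0.6005 0.2443 0.2578] ang -174.74 z [ 1.3e-03  4.0e-04 -1.0e+00] F [-0.78 -0.32 -1.84] M [-0.012 -0.061 -0.003] g 1.0 j [  36.4   23.4    6.5    0.   -73.  -121.2]
```

View pics/hov.png

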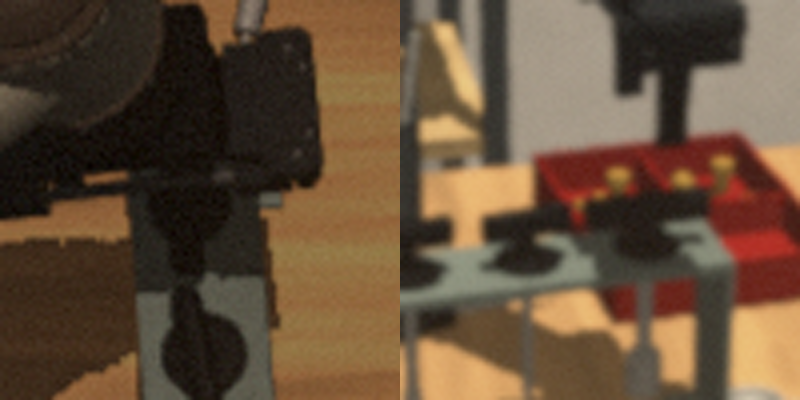

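>>> apply_moves:
  plan:
    - [[100,0,0,-0.8,0,0,0],[100,0,0,-0.8,0,0,0],[100,0,0,-0.8,0,0,0],[100,0,0,-0.6,0,0,0],[100,0,0,-0.3,0,0,0],[100,0,0,0,0,0,0]]

```text
time_s: 4.07
tcp_pos: [0.6073, 0.2464, 0.1867]
ee_rot: [[-0.995, -0.093, 0.024], [-0.093, 0.996, 0.01], [-0.025, 0.008, -1.0]]
wrist_force: [0.4, -0.4, -0.4]
gripper_width: 0.997
```

```bash
python3 st.py
```

```text
t 4.07 tcp [0.6073 0.2464 0.1867] ang -174.68 z [ 0.0243  0.0098 -0.9997] F [ 0.44 -0.4  -0.41] M [ 0.018 -0.087 -0.017] g 0.997 j [ 3.640e+01  2.600e+01  1.000e-01  4.000e-01 -6.260e+01 -1.212e+02]
```

>>> apply_moves:
  plan:
    - [[100,0,0,0,0,0,0],[100,0,0,0,0,0,0]]

```text
time_s: 4.23
tcp_pos: [0.6085, 0.2468, 0.1891]
ee_rot: [[-0.995, -0.093, 0.028], [-0.093, 0.996, 0.011], [-0.028, 0.008, -1.0]]
wrist_force: [-0.2, 0.3, 0.4]
gripper_width: 1.0
```

```bash
python3 st.py
```

```text
t 4.23 tcp [0.6085 0.2468 0.1891] ang -174.66 z [ 0.0275  0.0109 -0.9996] F [-0.15  0.26  0.36] M [-0.062 -0.113 -0.056] g 1.0 j [  36.4   25.9    0.3    0.5  -62.7 -121.2]
```

>>> apply_moves:
  plan:
    - [[100,-0.3,-0.05,-0.2,-0.01,0.027,0],[100,-0.05,0,-0.2,0,0,0],[100,0,0,-0.2,0,0,0],[100,0,0,0,0,0,0]]

```text
time_s: 4.57
tcp_pos: [0.6006, 0.2465, 0.1769]
ee_rot: [[-0.996, -0.093, 0.004], [-0.093, 0.996, 0.004], [-0.004, 0.003, -1.0]]
wrist_force: [-0.0, -1.1, -0.9]
gripper_width: 1.001
```

```bash
python3 st.py
```

```text
t 4.57 tcp [0.6006 0.2465 0.1769] ang -174.64 z [ 0.0039  0.0037 -1.    ] F [-0.04 -1.14 -0.91] M [ 0.043 -0.195 -0.023] g 1.001 j [  36.5   26.4   -0.5   -0.   -62.8 -121.2]
```

>>> apply_moves:
  plan:
    - [[100,0,-0.02,-0.25,-0.004,0.004,0],[100,0,0,0,0,0,0],[0,0,0,0,0,0,0],[0,0,0,0,0,0,0],[0,0,0,0,0,0,0],[0,0,0,0,0,0,0],[0,0,0,0,0,0,0]]

```text
time_s: 5.15
tcp_pos: [0.6007, 0.2459, 0.1698]
ee_rot: [[-0.996, -0.094, -0.001], [-0.094, 0.996, -0.001], [0.001, -0.001, -1.0]]
wrist_force: [0.2, 0.4, -0.9]
gripper_width: 0.705
```

```bash
python3 st.py
```

```text
t 5.15 tcp [0.6007 0.2459 0.1698] ang -174.62 z [-5.0e-04 -1.3e-03 -1.0e+00] F [ 0.22  0.4  -0.87] M [ 0.054 -0.211  0.005] g 0.705 j [  36.5   26.9   -0.8    0.   -62.4 -121.2]
```

>>> apply_moves:
  plan:
    - [[0,0,0,0,0,0,0],[0,0,0,0,0,0,0],[0,0,0,0,0,0,0],[0,0,0,0,0,0,0],[0,0,0,0,0,0,0],[0,0,0,0,0,0,0],[0,0,0,0,0,0,0],[0,0,0,0,0,0,0],[0,0,0,0,0,0,0]]

```text
time_s: 5.9
tcp_pos: [0.6008, 0.2458, 0.1705]
ee_rot: [[-0.996, -0.094, 0.0], [-0.094, 0.996, -0.001], [-0.0, -0.001, -1.0]]
wrist_force: [0.0, -0.2, -0.9]
gripper_width: 0.203
```

```bash
python3 st.py
```

```text
t 5.9 tcp [0.6008 0.2458 0.1705] ang -174.63 z [ 3.e-04 -7.e-04 -1.e+00] F [ 0.04 -0.23 -0.95] M [ 0.07  -0.109  0.023] g 0.203 j [  36.5   26.9   -0.7    0.   -62.4 -121.2]
```

>>> apply_moves:
  plan:
    - [[0,0,0,0.3,0,0,0],[0,0,0,0.4,0,0,0],[0,0,0,0.4,0,0,0],[0,0,0,0.4,0,0,0]]

```text
time_s: 6.23
tcp_pos: [0.5978, 0.2446, 0.2054]
ee_rot: [[-0.996, -0.092, -0.01], [-0.092, 0.996, -0.005], [0.011, -0.004, -1.0]]
wrist_force: [0.7, -0.7, -2.8]
gripper_width: 0.202
```

```bash
python3 st.py
```

```text
t 6.23 tcp [0.5978 0.2446 0.2054] ang -174.7 z [-0.0101 -0.0053 -0.9999] F [ 0.71 -0.67 -2.8 ] M [ 0.089 -0.233 -0.003] g 0.202 j [ 3.650e+01  2.540e+01  2.100e+00 -1.000e-01 -6.730e+01 -1.212e+02]
```

>>> apply_moves:
  plan:
    - [[0,0.1,0.05,0.3,0.005,-0.01,0],[0,0.03,0,0.4,0.001,-0.003,0],[0,0.03,0,0.4,0.001,-0.003,0],[0,0.03,0,0.4,0.001,-0.003,0],[0,0.03,0,0.4,0.001,-0.003,0],[0,0.03,0,0.4,0.001,-0.003,0],[0,0.03,0,0.4,0.001,-0.003,0]]

```text
time_s: 6.82
tcp_pos: [0.6041, 0.2452, 0.281]
ee_rot: [[-0.996, -0.092, 0.018], [-0.092, 0.996, 0.006], [-0.019, 0.004, -1.0]]
wrist_force: [-1.3, -0.6, -3.7]
gripper_width: 0.198
```

```bash
python3 st.py
```

```text
t 6.82 tcp [0.6041 0.2452 0.281 ] ang -174.71 z [ 0.0183  0.0061 -0.9998] F [-1.33 -0.64 -3.67] M [-0.302  0.352 -0.028] g 0.198 j [  36.4   22.6    8.4    0.4  -74.7 -121.2]
```

>>> apply_moves:
  plan:
    - [[0,-0.1,0,0.2,-0.006,0.018,0],[0,0,0,0.4,0,0,0],[0,0,0,0.4,0,0,0],[0,0,0,0.5,0,0,0],[0,0,0,0.4,0,0,0],[0,0,0,0,0,0,0]]

```text
time_s: 7.32
tcp_pos: [0.6035, 0.2457, 0.3387]
ee_rot: [[-0.996, -0.092, 0.01], [-0.092, 0.996, 0.005], [-0.011, 0.004, -1.0]]
wrist_force: [-0.2, 0.5, -2.7]
gripper_width: 0.202
```

```bash
python3 st.py;  python3 - <<'E'
from h import *
o=[]
for n,(u0,v0) in [('top',(180,130)),('side',(270,100))]:
    c=capture(n); np.savez(f'pics/{n}2.npz',**{k:c[k] for k in ['pixels','depth','mtx','R','t']})
    o.append(cv2.resize(c['pixels'][v0:v0+140,u0:u0+100,::-1],None,fx=4,fy=4,interpolation=cv2.INTER_CUBIC))
cv2.imwrite('pics/lift.png',np.hstack(o))
E
```

```text
t 7.32 tcp [0.6035 0.2457 0.3387] ang -174.7 z [ 0.0102  0.0047 -0.9999] F [-0.2   0.51 -2.69] M [ 0.043 -0.167 -0.006] g 0.202 j [ 3.640e+01  2.170e+01  1.510e+01  1.000e-01 -8.280e+01 -1.211e+02]
```

View pics/lift.png

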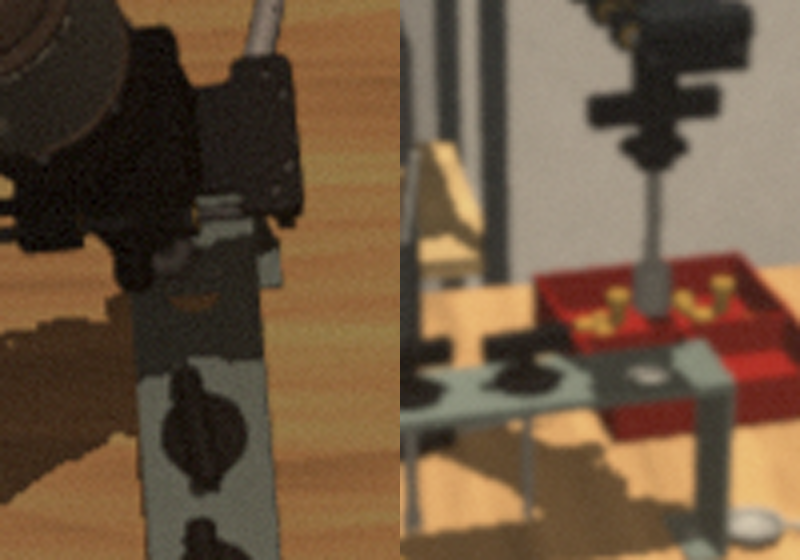

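Run:
```python
from h import *
s=sense();R=s['ee_rot'];b=s['tcp_pos']-.0115*R[:,2]; 
for n in ['top','side']:
    c=dict(np.load(f'pics/{n}2.npz'))
    print(n,'bar',proj(c,b),'mouth',proj(c,b+.152*R[:,2]),'barends',[proj(c,b+k*.048*R[:,0]) for k in (1,-1)],'hole',proj(c,(.6025,.2455,.15)),'flange',proj(c,b+.038*R[:,2]))
    # side: back-project hole px to z=.15
c=dict(np.load('pics/side2.npz')); K=c['mtx']; o=-c['R'].T@c['t']
im=c['pixels'][160:205,300:365,::-1]; cv2.imwrite('pics/z.png',cv2.resize(im,None,fx=12,fy=12,interpolation=cv2.INTER_CUBIC))
```

```text
top bar [212.3225583  179.08887862] mouth [224.21393348 194.91266871] barends [array([214.29122889, 202.33149653]), array([210.37520177, 156.09789983])] hole [227.59567374 199.55794411] flange [215.57635155 183.4186841 ]
side bar [332.83062001 126.31650822] mouth [332.00939099 176.75963862] barends [array([316.11443741, 127.97458322]), array([349.31027211, 124.68189464])] hole [331.36929348 191.17739607] flange [332.61785154 139.38558811]
```

View pics/z.png

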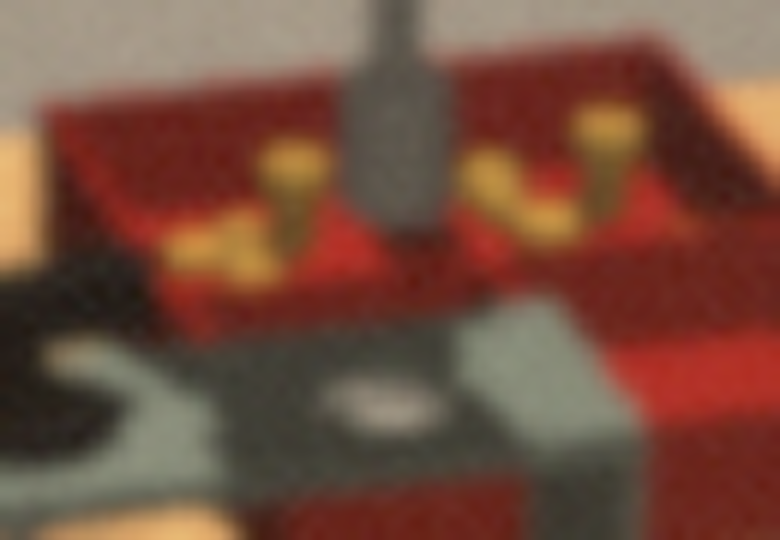

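>>> apply_moves:
  plan:
    - [[0,-0.2,-0.5,0,-0.004,0.01,0],[0,-0.3,-1,0,0,0,0],[0,-0.3,-1,0,0,0,0],[0,-0.3,-1,0,0,0,0],[0,-0.3,-1,0,0,0,0],[0,-0.3,-1,0,0,0,0],[0,-0.3,-1,0,0,0,0],[0,-0.3,-1,0,0,0,0],[0,-0.3,-1,0,0,0,0],[0,-0.3,-1,0,0,0,0],[0,-0.3,-1,0,0,0,0],[0,-0.2,-1,0,0,0,0]]

```text
time_s: 8.42
tcp_pos: [0.5038, -0.0547, 0.3228]
ee_rot: [[-0.995, -0.098, -0.029], [-0.098, 0.995, -0.007], [0.03, -0.004, -1.0]]
wrist_force: [0.3, -0.0, -2.8]
gripper_width: 0.205
```

```bash
python3 st.py
```

```text
t 8.42 tcp [ 0.5038 -0.0547  0.3228] ang -174.37 z [-0.0292 -0.0069 -0.9995] F [ 0.27 -0.04 -2.79] M [ 0.046 -0.301  0.009] g 0.205 j [ 12.2   8.1  -5.4   0.  -78.2 -96.6]
```

>>> apply_moves:
  plan:
    - [[0,0.3,-0.4,0,0.007,-0.029,0],[0,0.2,-0.4,-0.2,0,0,0],[0,0,-0.1,-0.3,0,0,0],[0,0,0,-0.3,0,0,0],[0,0,0,0,0,0,0]]

```text
time_s: 8.83
tcp_pos: [0.5098, -0.0845, 0.2991]
ee_rot: [[-0.996, -0.09, -0.007], [-0.09, 0.996, -0.0], [0.007, 0.001, -1.0]]
wrist_force: [0.2, 1.0, -3.0]
gripper_width: 0.207
```

```bash
python3 st.py
```

```text
t 8.83 tcp [ 0.5098 -0.0845  0.2991] ang -174.85 z [-7.e-03 -1.e-04 -1.e+00] F [ 0.22  0.99 -3.03] M [ 0.078 -0.17  -0.   ] g 0.207 j [  8.6   9.1  -7.5  -0.1 -73.8 -93.4]
```

>>> apply_moves:
  plan:
    - [[0,0.28,0.28,-0.1,0,-0.007,0],[0,0,0,0,0,0,0],[0,0,0,0,0,0,0]]

```text
time_s: 9.08
tcp_pos: [0.5165, -0.0756, 0.2949]
ee_rot: [[-0.996, -0.091, -0.003], [-0.091, 0.996, -0.0], [0.003, 0.0, -1.0]]
wrist_force: [0.3, -0.6, -2.9]
gripper_width: 0.205
```

```bash
python3 st.py;  python3 - <<'E'
from h import *
s=sense();R=s['ee_rot'];b=s['tcp_pos']-.0115*R[:,2]; m=b+.152*R[:,2]; print('mouth',m)
o=[]
for n,(u0,v0) in [('top',(330,190)),('side',(285,230))]:
    c=capture(n); np.savez(f'pics/{n}3.npz',**{k:c[k] for k in ['pixels','depth','mtx','R','t']})
    print(n,'pred mouth',proj(c,m),'rim guesses',proj(c,(.517,-.0775,.125)))
    o.append(cv2.resize(c['pixels'][v0:v0+80,u0:u0+70,::-1],None,fx=5.7,fy=5.7,interpolation=cv2.INTER_CUBIC))
cv2.imwrite('pics/w.png',np.hstack(o))
E
```

```text
t 9.08 tcp [ 0.5165 -0.0756  0.2949] ang -174.75 z [-2.6e-03 -2.0e-04 -1.0e+00] F [ 0.29 -0.65 -2.89] M [ 0.083 -0.126 -0.061] g 0.205 j [  9.5   9.6  -7.5  -0.  -73.  -94.2]
mouth [ 0.51611331 -0.07564025  0.15442963]
top pred mouth [364.63602922 233.57236197] rim guesses [364.40764558 235.03760317]
side pred mouth [324.3653975  248.64921136] rim guesses [324.70356211 259.20092715]
```

View pics/w.png

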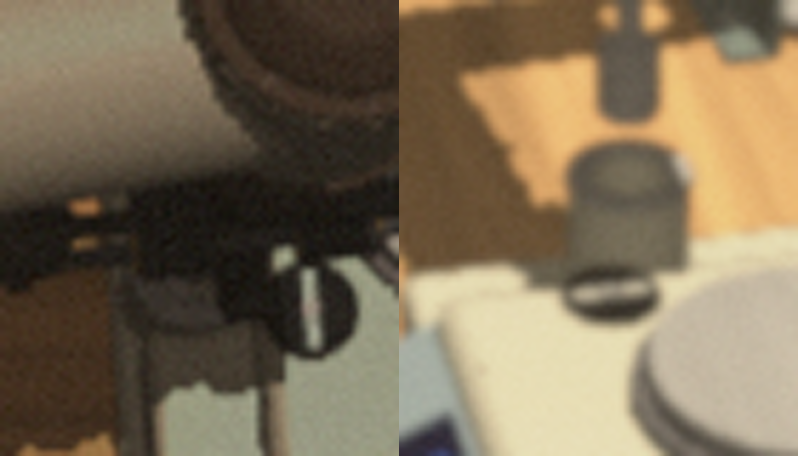

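Run:
```python
from h import *
m=np.array([.5161,-.0756,.1544]); th=np.linspace(0,2*np.pi,80)
def circ(c,ctr,r): return np.array([proj(c,np.array(ctr)+[r*np.cos(t),r*np.sin(t),0]) for t in th])
out=[]
for n,i,(u0,v0) in [('side',3,(295,225)),('top',0,(335,205))]:
    c=dict(np.load(f'pics/{n}{i}.npz')); f=8
    for y in ((-.0755,-.080)):
        im=cv2.resize(c['pixels'][v0:v0+70,u0:u0+50,::-1],None,fx=f,fy=f,interpolation=cv2.INTER_CUBIC)
        L=[((.5165,y,.125),.027,(0,255,255)),((.5165,y,.125),.018,(0,255,255))]
        if n=='side': L+=[(m,.014,(0,0,255))]
        for ctr,r,col in L:
            p=((circ(c,ctr,r)-[u0,v0]+.5)*f).astype(np.int32); cv2.polylines(im,[p],True,col,1)
        out.append(im)
cv2.imwrite('pics/ov.png',np.hstack(out[:2]));cv2.imwrite('pics/ov2.png',np.hstack(out[2:]))
```

View pics/ov.png

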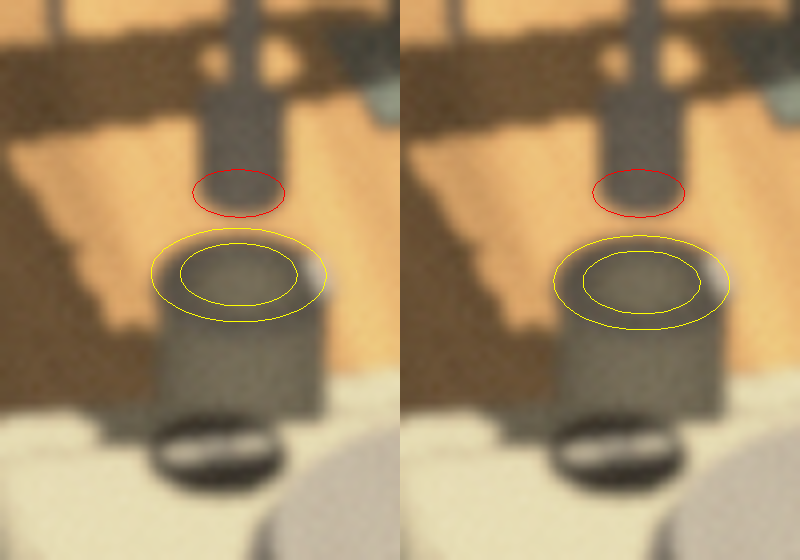

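View pics/ov2.png

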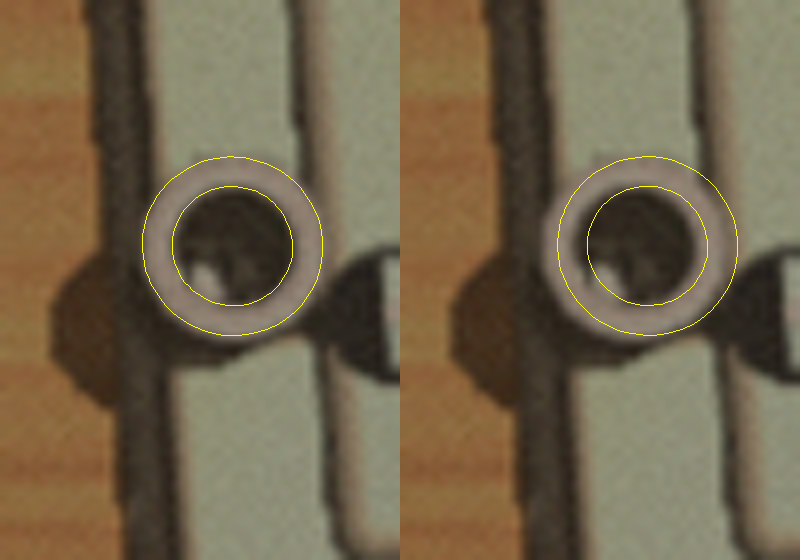

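Run:
```python
from h import *
th=np.linspace(0,2*np.pi,80)
def circ(c,ctr,r): return np.array([proj(c,np.array(ctr)+[r*np.cos(t),r*np.sin(t),0]) for t in th])
out=[]
for n,i,(u0,v0) in [('side',0,(295,235)),('side',2,(305,120))]:
    c=dict(np.load(f'pics/{n}{i}.npz')); f=8
    for y in ((-.0755,-.080)):
        im=cv2.resize(c['pixels'][v0:v0+70,u0:u0+50,::-1],None,fx=f,fy=f,interpolation=cv2.INTER_CUBIC)
        L=[((.5165,y,.125),.027,(0,255,255)),((.5165,y,.125),.018,(0,255,255))]
        if i==2:
            z=np.array([.0102,.0047,-.9999]); b=np.array([.6035,.2457,.3387])-.0115*z
            L=[(b+.152*z,.014,(0,0,255)),(b+.032*z,.025,(0,0,255)),(b+.026*z,.025,(0,0,255))]
        for ctr,r,col in L:
            p=((circ(c,ctr,r)-[u0,v0]+.5)*f).astype(np.int32); cv2.polylines(im,[p],True,col,1)
        out.append(im)
cv2.imwrite('pics/ov3.png',np.hstack(out[:2]));cv2.imwrite('pics/ov4.png',out[2])
```

```text
(no output)
```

View pics/ov3.png

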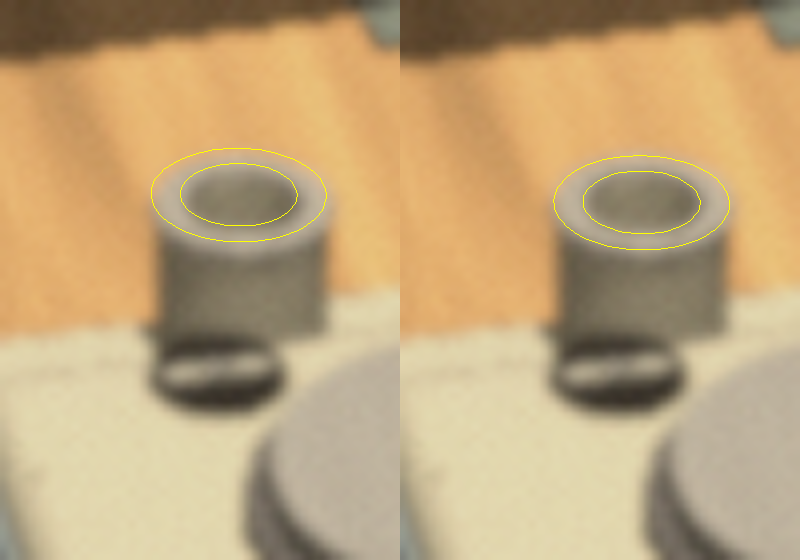

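View pics/ov4.png

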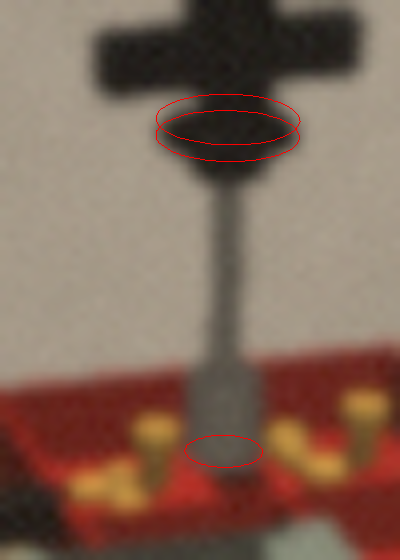

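>>> apply_moves:
  plan:
    - [[0,0,-0.1,-0.2,0,-0.003,0],[0,0,0,-0.3,0,0,0],[0,0,0,-0.3,0,0,0],[0,0,0,-0.2,0,0,0],[0,0,0,0,0,0,0]]

```text
time_s: 9.6
tcp_pos: [0.5165, -0.0776, 0.2679]
ee_rot: [[-0.996, -0.093, 0.002], [-0.093, 0.996, 0.0], [-0.002, 0.0, -1.0]]
wrist_force: [-0.5, -0.5, -3.8]
gripper_width: 0.206
```

```bash
cat >> st.py <<'E'
b=s['tcp_pos']-.0115*R[:,2]; print('mouth',(b+.152*R[:,2]).round(4))
E
python3 st.py
```

```text
t 9.6 tcp [ 0.5165 -0.0776  0.2679] ang -174.69 z [ 2.e-03  3.e-04 -1.e+00] F [-0.55 -0.46 -3.82] M [ 0.047 -0.158  0.05 ] g 0.206 j [  9.3  10.4 -10.4  -0.  -69.1 -94. ]
mouth [ 0.5168 -0.0776  0.1274]
```

Run:
```python
from h import *
o=[]
for n,(u0,v0) in [('top',(335,205)),('side',(295,225))]:
    c=capture(n)
    o.append(cv2.resize(c['pixels'][v0:v0+70,u0:u0+50,::-1],None,fx=8,fy=8,interpolation=cv2.INTER_CUBIC))
cv2.imwrite('pics/w2.png',np.hstack(o))
```

```text
(no output)
```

View pics/w2.png

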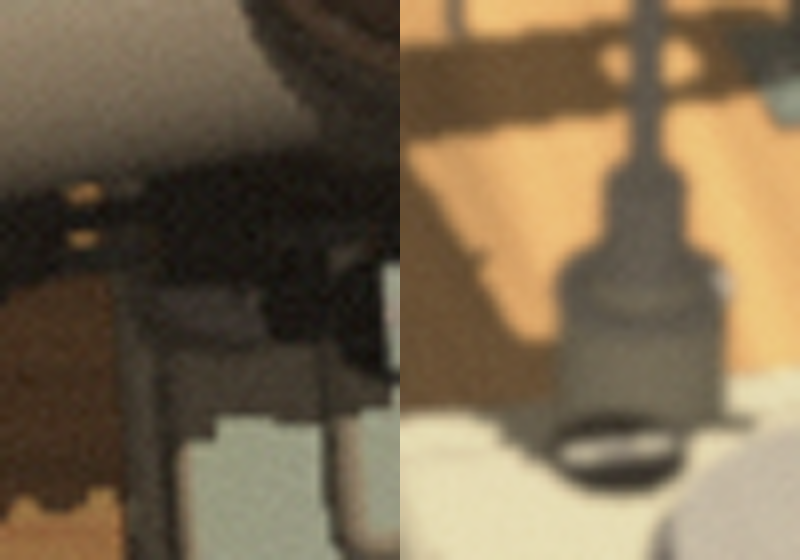

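Run:
```python
from m import *
c=dict(np.load('pics/side3.npz')); W=cloud(c)
for nm,u,v in [('socket',(321,328),(238,248)),('shank',(323,326),(215,232)),('tube',(320,329),(267,275)),('tubeall',(315,335),(262,277))]:
    P=W[v[0]:v[1],u[0]:u[1]].reshape(-1,3); print(nm,np.median(P,0).round(4),P.std(0).round(4),len(P))
from scipy.optimize import least_squares
def cyl(lo,hi,r):
    P,m=region(W,lo,hi); f=lambda p:np.hypot(P[:,0]-p[0],P[:,1]-p[1])-r
    s=least_squares(f,[.5165,-.078],loss='soft_l1',f_scale=.002); print(r,len(P),s.x.round(4),np.std(f(s.x)).round(4))
cyl((.495,-.1,.160),(.54,-.06,.178),.014)
cyl((.48,-.125,.1),(.55,-.05,.119),.027)
cyl((.48,-.125,.1),(.55,-.05,.119),.025)
c=dict(np.load('pics/side0.npz')); W=cloud(c)
cyl((.48,-.125,.1),(.55,-.05,.119),.027)
cyl((.48,-.125,.1),(.55,-.05,.119),.025)
```

```text
socket [ 0.5122 -0.088   0.1794] [0.0047 0.0038 0.0074] 70
shank [ 0.5127 -0.0803  0.2283] [0.0019 0.003  0.0129] 51
tube [ 0.5105 -0.1031  0.1091] [0.0409 0.1908 0.1291] 72
tubeall [ 0.5124 -0.1003  0.1092] [0.0375 0.1637 0.1104] 300
0.014 73 [ 0.516  -0.0758] 0.0024
0.027 205 [ 0.5165 -0.0803] 0.0035
0.025 205 [ 0.516  -0.0819] 0.0029
0.027 208 [ 0.5162 -0.08  ] 0.0031
0.025 208 [ 0.5159 -0.0817] 0.0025
```

>>> apply_moves:
  plan:
    - [[0,0,-0.07,0,0,0.002,0],[0,0,0,-0.15,0,0,0],[0,0,0,-0.15,0,0,0],[0,0,0,0,0,0,0]]

```text
time_s: 10.03
tcp_pos: [0.5179, -0.0798, 0.262]
ee_rot: [[-0.996, -0.093, 0.004], [-0.093, 0.996, -0.0], [-0.004, -0.0, -1.0]]
wrist_force: [1.2, -0.6, -3.3]
gripper_width: 0.202
```

```bash
python3 st.py
```

```text
t 10.03 tcp [ 0.5179 -0.0798  0.262 ] ang -174.68 z [ 0.0041 -0.     -1.    ] F [ 1.22 -0.62 -3.34] M [ 0.078 -0.113 -0.049] g 0.202 j [  9.   10.8 -10.8   0.  -68.2 -93.7]
mouth [ 0.5185 -0.0798  0.1215]
```

>>> apply_moves:
  plan:
    - [[0,-0.06,0,-0.1,0,0.004,0],[0,0,0,-0.15,0,0,0],[0,0,0,-0.15,0,0,0],[0,0,0,0,0,0,0]]

```text
time_s: 10.37
tcp_pos: [0.5162, -0.0799, 0.251]
ee_rot: [[-0.996, -0.093, -0.0], [-0.093, 0.996, 0.0], [0.0, 0.0, -1.0]]
wrist_force: [-0.0, 0.0, -2.6]
gripper_width: 0.197
```

```bash
python3 st.py
```

```text
t 10.37 tcp [ 0.5162 -0.0799  0.251 ] ang -174.69 z [-0.e+00  1.e-04 -1.e+00] F [-0.    0.03 -2.63] M [ 0.061 -0.124  0.031] g 0.197 j [  9.   11.2 -11.9  -0.  -66.9 -93.7]
mouth [ 0.5162 -0.0799  0.1105]
```

>>> apply_moves:
  plan:
    - [[0,0,0,-0.2,0,0,0],[0,0,0,-0.2,0,0,0],[0,0,0,-0.2,0,0,0],[0,0,0,-0.2,0,0,0],[0,0,0,-0.2,0,0,0],[0,0,0,0,0,0,0]]

```text
time_s: 10.87
tcp_pos: [0.5159, -0.0798, 0.2229]
ee_rot: [[-0.996, -0.093, -0.001], [-0.093, 0.996, 0.0], [0.001, 0.0, -1.0]]
wrist_force: [-0.6, 0.5, -3.2]
gripper_width: 0.203
```

```bash
python3 st.py
```

```text
t 10.87 tcp [ 0.5159 -0.0798  0.2229] ang -174.69 z [-8.e-04  0.e+00 -1.e+00] F [-0.64  0.48 -3.24] M [ 0.089 -0.075 -0.026] g 0.203 j [  9.   12.4 -14.5  -0.  -63.1 -93.7]
mouth [ 0.5158 -0.0798  0.0824]
```

>>> apply_moves:
  plan:
    - [[0,0,-0.08,0,0,0,0],[0,0,0,0,0,0,0]]

```text
time_s: 11.03
tcp_pos: [0.5162, -0.0814, 0.2225]
ee_rot: [[-0.996, -0.093, -0.001], [-0.093, 0.996, 0.001], [0.001, 0.001, -1.0]]
wrist_force: [-0.0, 1.4, -4.2]
gripper_width: 0.204
```

>>> apply_moves:
  plan:
    - [[0,0,-0.06,0,0,0,0],[0,0,0,0,0,0,0]]

```text
time_s: 11.2
tcp_pos: [0.5163, -0.0819, 0.2225]
ee_rot: [[-0.996, -0.092, 0.0], [-0.092, 0.996, 0.004], [-0.0, 0.004, -1.0]]
wrist_force: [-0.5, 2.2, -2.9]
gripper_width: 0.205
```

>>> apply_moves:
  plan:
    - [[0,0,-0.06,0,0,0,0],[0,0,0,0,0,0,0]]

```text
time_s: 11.37
tcp_pos: [0.5163, -0.0826, 0.2226]
ee_rot: [[-0.996, -0.092, 0.0], [-0.092, 0.996, 0.006], [-0.001, 0.006, -1.0]]
wrist_force: [0.1, 3.0, -3.4]
gripper_width: 0.199
```

>>> apply_moves:
  plan:
    - [[0,0,0.2,0,-0.006,0,0],[0,0,0.05,0,0,0,0],[0,0,0,0,0,0,0]]

```text
time_s: 11.62
tcp_pos: [0.5165, -0.0774, 0.2233]
ee_rot: [[-0.996, -0.092, 0.001], [-0.092, 0.996, -0.004], [-0.0, -0.004, -1.0]]
wrist_force: [-0.1, 0.5, -2.5]
gripper_width: 0.203
```

>>> apply_moves:
  plan:
    - [[0,0,0.08,0,0,0,0],[0,0,0,0,0,0,0]]

```text
time_s: 11.78
tcp_pos: [0.5167, -0.0757, 0.2236]
ee_rot: [[-0.996, -0.093, 0.001], [-0.093, 0.996, -0.006], [-0.001, -0.006, -1.0]]
wrist_force: [-0.5, -0.5, -2.8]
gripper_width: 0.203
```

>>> apply_moves:
  plan:
    - [[0,0,0.06,0,0,0,0],[0,0,0,0,0,0,0]]

```text
time_s: 11.95
tcp_pos: [0.5167, -0.0743, 0.2238]
ee_rot: [[-0.996, -0.093, 0.001], [-0.093, 0.996, -0.007], [-0.001, -0.007, -1.0]]
wrist_force: [-0.1, -1.1, -2.8]
gripper_width: 0.202
```

>>> apply_moves:
  plan:
    - [[0,0,0.06,0,0.007,0,0],[0,0,0,0,0,0,0]]

```text
time_s: 12.12
tcp_pos: [0.5165, -0.0735, 0.2238]
ee_rot: [[-0.996, -0.094, 0.001], [-0.094, 0.996, -0.001], [-0.001, -0.001, -1.0]]
wrist_force: [0.6, -1.6, -4.8]
gripper_width: 0.201
```

>>> apply_moves:
  plan:
    - [[0,0,0.06,0,0,0,0],[0,0,0,0,0,0,0]]

```text
time_s: 12.28
tcp_pos: [0.5165, -0.0731, 0.2239]
ee_rot: [[-0.996, -0.093, 0.0], [-0.093, 0.996, -0.003], [0.0, -0.003, -1.0]]
wrist_force: [-0.6, -2.5, -4.5]
gripper_width: 0.204
```

>>> apply_moves:
  plan:
    - [[0,0.06,-0.18,0,0.003,0,0],[0,0.06,0,0,0,0,0],[0,0,0,0,0,0,0]]

```text
time_s: 12.53
tcp_pos: [0.5198, -0.0772, 0.2238]
ee_rot: [[-0.996, -0.093, 0.001], [-0.093, 0.996, 0.002], [-0.001, 0.002, -1.0]]
wrist_force: [-0.5, 0.3, -3.8]
gripper_width: 0.205
```

>>> apply_moves:
  plan:
    - [[0,0.06,0,0,0,0,0],[0,0,0,0,0,0,0]]

```text
time_s: 12.7
tcp_pos: [0.5208, -0.0771, 0.2236]
ee_rot: [[-0.996, -0.093, -0.001], [-0.093, 0.996, 0.003], [0.001, 0.003, -1.0]]
wrist_force: [-1.3, -0.6, -3.2]
gripper_width: 0.207
```

>>> apply_moves:
  plan:
    - [[0,0.06,0,0,0,0,0],[0,0,0,0,0,0,0]]

```text
time_s: 12.87
tcp_pos: [0.5213, -0.0771, 0.2233]
ee_rot: [[-0.996, -0.092, -0.005], [-0.092, 0.996, 0.003], [0.004, 0.003, -1.0]]
wrist_force: [-2.3, -0.6, -2.3]
gripper_width: 0.207
```

>>> apply_moves:
  plan:
    - [[0,-0.18,-0.01,0,-0.003,-0.005,0],[0,0,0,0,0,0,0],[0,0,0,-0.2,0,0,0],[0,0,0,-0.2,0,0,0],[0,0,0,-0.2,0,0,0],[0,0,0,-0.2,0,0,0],[0,0,0,0,0,0,0]]

```text
time_s: 13.45
tcp_pos: [0.5178, -0.0765, 0.2015]
ee_rot: [[-0.996, -0.093, 0.006], [-0.093, 0.996, 0.001], [-0.006, 0.0, -1.0]]
wrist_force: [-0.3, -0.1, -3.6]
gripper_width: 0.207
```

```bash
python3 st.py
```

```text
t 13.45 tcp [ 0.5178 -0.0765  0.2015] ang -174.67 z [ 0.0061  0.001  -1.    ] F [-0.3  -0.08 -3.57] M [ 0.067 -0.111 -0.005] g 0.207 j [  9.4  13.4 -16.5  -0.  -59.8 -94. ]
mouth [ 0.5186 -0.0764  0.061 ]
```

>>> apply_moves:
  plan:
    - [[0,-0.05,-0.04,0,-0.001,0.006,0],[0,0,0,-0.15,0,0,0],[0,0,0,-0.15,0,0,0],[0,0,0,-0.15,0,0,0],[0,0,0,0,0,0,0]]

```text
time_s: 13.87
tcp_pos: [0.5167, -0.0776, 0.1886]
ee_rot: [[-0.996, -0.093, -0.001], [-0.093, 0.996, -0.0], [0.001, -0.0, -1.0]]
wrist_force: [-0.5, 0.4, -3.9]
gripper_width: 0.204
```

```bash
python3 st.py
```

```text
t 13.87 tcp [ 0.5167 -0.0776  0.1886] ang -174.67 z [-9.e-04 -3.e-04 -1.e+00] F [-0.52  0.36 -3.86] M [ 0.068 -0.148  0.024] g 0.204 j [  9.3  14.2 -17.4   0.  -58.4 -93.9]
mouth [ 0.5166 -0.0777  0.0481]
```

Now lower onto the stem tip slowly.

>>> apply_moves:
  plan:
    - [[0,0,0,-0.1,0,0,0],[0,0,0,-0.1,0,0,0],[0,0,0,0,0,0,0]]

```text
time_s: 14.12
tcp_pos: [0.5168, -0.0777, 0.183]
ee_rot: [[-0.996, -0.093, -0.001], [-0.093, 0.996, -0.0], [0.001, -0.0, -1.0]]
wrist_force: [0.6, 0.4, -3.9]
gripper_width: 0.202
```

>>> apply_moves:
  plan:
    - [[0,0,0,-0.08,0,0,0],[0,0,0,0,0,0,0]]

```text
time_s: 14.28
tcp_pos: [0.5169, -0.0777, 0.1808]
ee_rot: [[-0.996, -0.093, -0.001], [-0.093, 0.996, -0.0], [0.001, -0.0, -1.0]]
wrist_force: [-0.1, -0.4, -1.8]
gripper_width: 0.208
```

>>> apply_moves:
  plan:
    - [[0,0,0,-0.08,0,0,0],[0,0,0,0,0,0,0]]

```text
time_s: 14.45
tcp_pos: [0.517, -0.0777, 0.1788]
ee_rot: [[-0.996, -0.093, -0.0], [-0.093, 0.996, -0.0], [0.0, -0.0, -1.0]]
wrist_force: [0.1, -0.1, -1.9]
gripper_width: 0.205
```

>>> apply_moves:
  plan:
    - [[0,0,0,-0.06,0,0,0],[0,0,0,0,0,0,0]]

```text
time_s: 14.62
tcp_pos: [0.517, -0.0777, 0.1773]
ee_rot: [[-0.996, -0.093, -0.0], [-0.093, 0.996, -0.0], [0.0, -0.0, -1.0]]
wrist_force: [-0.5, -0.2, -3.9]
gripper_width: 0.204
```

>>> apply_moves:
  plan:
    - [[0,0,0,-0.06,0,0,0],[0,0,0,0,0,0,0]]

```text
time_s: 14.78
tcp_pos: [0.517, -0.0776, 0.1759]
ee_rot: [[-0.996, -0.093, -0.0], [-0.093, 0.996, -0.0], [0.0, -0.0, -1.0]]
wrist_force: [0.6, 0.5, -4.7]
gripper_width: 0.199
```

>>> apply_moves:
  plan:
    - [[0,0,0,-0.06,0,0,0],[0,0,0,0,0,0,0]]

```text
time_s: 14.95
tcp_pos: [0.5171, -0.0777, 0.1745]
ee_rot: [[-0.996, -0.093, 0.0], [-0.093, 0.996, -0.0], [-0.0, -0.0, -1.0]]
wrist_force: [-0.7, 0.3, -3.1]
gripper_width: 0.201
```

>>> apply_moves:
  plan:
    - [[0,0,0,-0.1,0,0,0],[0,0,0,-0.1,0,0,0],[0,0,0,0,0,0,0]]

```text
time_s: 15.2
tcp_pos: [0.5175, -0.0777, 0.1706]
ee_rot: [[-0.996, -0.093, 0.002], [-0.093, 0.996, -0.001], [-0.002, -0.001, -1.0]]
wrist_force: [-1.1, 0.8, -2.4]
gripper_width: 0.205
```

>>> apply_moves:
  plan:
    - [[0,0,0,-0.08,0,0,0],[0,0,0,-0.04,0,0,0],[0,0,0,0,0,0,0]]

```text
time_s: 15.45
tcp_pos: [0.5178, -0.0778, 0.1688]
ee_rot: [[-0.996, -0.094, 0.003], [-0.094, 0.996, -0.001], [-0.003, -0.002, -1.0]]
wrist_force: [-1.4, 0.0, 0.2]
gripper_width: 0.202
```

>>> apply_moves:
  plan:
    - [[0,0,0,-0.06,0,0,0],[0,0,0,0,0,0,0]]

```text
time_s: 15.62
tcp_pos: [0.5178, -0.0778, 0.1678]
ee_rot: [[-0.996, -0.094, 0.003], [-0.094, 0.996, -0.001], [-0.003, -0.002, -1.0]]
wrist_force: [-1.9, 1.2, -0.9]
gripper_width: 0.203
```

```bash
python3 st.py
python3 - <<'E'
from h import *
o=[]
for n,(u0,v0) in [('top',(335,195)),('side',(295,205))]:
    c=capture(n)
    o.append(cv2.resize(c['pixels'][v0:v0+70,u0:u0+50,::-1],None,fx=8,fy=8,interpolation=cv2.INTER_CUBIC))
cv2.imwrite('pics/w3.png',np.hstack(o))
E
```

```text
t 15.62 tcp [ 0.5178 -0.0778  0.1678] ang -174.62 z [ 0.0032 -0.0013 -1.    ] F [-1.86  1.24 -0.91] M [ 0.398  0.558 -0.086] g 0.203 j [  9.3  15.4 -19.2   0.1 -55.3 -94. ]
mouth [ 0.5183 -0.078   0.0273]
```

View pics/w3.png

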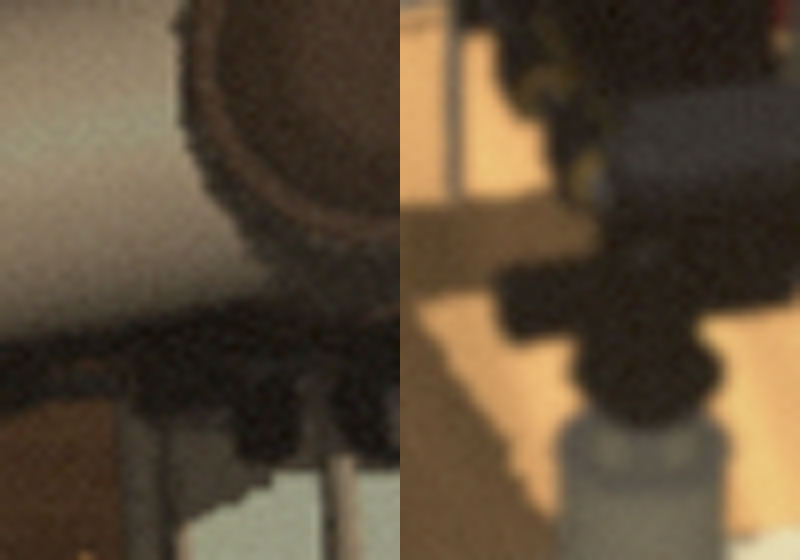

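>>> apply_moves:
  plan:
    - [[0,-0.05,0.01,0,0.001,0.003,0],[0,0,0,-0.06,0,0,0],[0,0,0,0,0,0,0]]

```text
time_s: 15.97
tcp_pos: [0.5178, -0.0777, 0.167]
ee_rot: [[-0.996, -0.094, 0.003], [-0.094, 0.996, -0.001], [-0.003, -0.001, -1.0]]
wrist_force: [-2.1, 0.8, -0.2]
gripper_width: 0.201
```

```bash
python3 st.py
```

```text
t 15.97 tcp [ 0.5178 -0.0777  0.167 ] ang -174.58 z [ 3.1e-03 -9.0e-04 -1.0e+00] F [-2.11  0.76 -0.16] M [ 0.295  0.541 -0.08 ] g 0.201 j [  9.3  15.4 -19.2   0.1 -55.2 -93.9]
mouth [ 0.5182 -0.0779  0.0265]
```

>>> apply_moves:
  plan:
    - [[0,-0.08,0,-0.04,0.002,0.006,0],[0,-0.02,0,-0.08,0,0,0],[0,0,0,-0.08,0,0,0],[0,0,0,0,0,0,0]]

```text
time_s: 16.3
tcp_pos: [0.5185, -0.078, 0.1652]
ee_rot: [[-0.995, -0.096, 0.005], [-0.096, 0.995, 0.0], [-0.005, -0.0, -1.0]]
wrist_force: [-1.4, 0.3, -0.6]
gripper_width: 0.205
```

```bash
python3 st.py
```

```text
t 16.3 tcp [ 0.5185 -0.078   0.1652] ang -174.49 z [ 5.2e-03  2.0e-04 -1.0e+00] F [-1.44  0.35 -0.57] M [ 0.254  0.532 -0.085] g 0.205 j [  9.2  15.6 -19.3   0.  -54.8 -93.7]
mouth [ 0.5192 -0.078   0.0247]
```

>>> apply_moves:
  plan:
    - [[0,-0.07,0,0,0,0.006,0],[0,-0.02,0,-0.08,0,0.002,0],[0,-0.02,0,-0.08,0,0.002,0],[0,0,0,0,0,0,0]]

```text
time_s: 16.63
tcp_pos: [0.5189, -0.0781, 0.1639]
ee_rot: [[-0.995, -0.097, 0.003], [-0.097, 0.995, -0.0], [-0.003, -0.0, -1.0]]
wrist_force: [-2.4, 1.2, 0.3]
gripper_width: 0.203
```

```bash
python3 st.py
```

```text
t 16.63 tcp [ 0.5189 -0.0781  0.1639] ang -174.41 z [ 2.9e-03 -2.0e-04 -1.0e+00] F [-2.35  1.25  0.29] M [ 0.399  0.624 -0.12 ] g 0.203 j [  9.2  15.8 -19.3   0.  -54.8 -93.6]
mouth [ 0.5193 -0.0781  0.0234]
```

>>> apply_moves:
  plan:
    - [[0,-0.05,0,-0.12,0,0.003,0],[0,-0.05,0,-0.12,0,0.003,0],[0,0,0,-0.12,0,0,0]]

```text
time_s: 16.88
tcp_pos: [0.5211, -0.0785, 0.1622]
ee_rot: [[-0.995, -0.101, 0.009], [-0.101, 0.995, -0.003], [-0.009, -0.004, -1.0]]
wrist_force: [-4.8, 2.6, 17.5]
gripper_width: 0.203
```

```bash
python3 st.py
```

```text
t 16.88 tcp [ 0.5211 -0.0785  0.1622] ang -174.21 z [ 0.009  -0.0029 -1.    ] F [-4.79  2.65 17.45] M [ 0.892  1.311 -0.079] g 0.203 j [  9.2  15.9 -19.4   0.3 -54.2 -93.6]
mouth [ 0.5224 -0.079   0.0217]
```

>>> apply_moves:
  plan:
    - [[0,-0.1,0.02,0.06,0.003,0.009,0],[0,-0.05,0,0,0,0,0],[0,0,0,0,0,0,0]]

```text
time_s: 17.13
tcp_pos: [0.5181, -0.0777, 0.1624]
ee_rot: [[-0.995, -0.1, 0.002], [-0.1, 0.995, 0.001], [-0.003, 0.001, -1.0]]
wrist_force: [0.1, 0.4, 0.8]
gripper_width: 0.208
```

```bash
python3 st.py
```

```text
t 17.13 tcp [ 0.5181 -0.0777  0.1624] ang -174.24 z [ 0.0024  0.0013 -1.    ] F [0.13 0.44 0.83] M [ 0.045 -0.344 -0.065] g 0.208 j [  9.2  15.8 -19.4  -0.1 -54.7 -93.4]
mouth [ 0.5184 -0.0776  0.0219]
```

>>> apply_moves:
  plan:
    - [[0,-0.02,0,0,0,0.002,0.05],[0,0,0,0,0,0,0.06],[0,0,0,0,0,0,0.06],[0,0,0,0,0,0,0.06]]

```text
time_s: 17.47
tcp_pos: [0.5186, -0.0777, 0.1624]
ee_rot: [[-0.943, -0.332, 0.002], [-0.332, 0.943, 0.002], [-0.002, 0.001, -1.0]]
wrist_force: [-0.6, 0.3, 2.7]
gripper_width: 0.202
```

```bash
python3 st.py
```

```text
t 17.47 tcp [ 0.5186 -0.0777  0.1624] ang -160.58 z [ 0.0016  0.0016 -1.    ] F [-0.59  0.33  2.66] M [ 0.421  0.135 -0.159] g 0.202 j [  9.2  15.9 -19.3  -0.1 -54.7 -79.7]
mouth [ 0.5189 -0.0775  0.0219]
```

>>> apply_moves:
  plan:
    - [[0,-0.02,0,0,0,0,0.06],[0,0,0,0,0,0,0.06],[0,0,0,0,0,0,0.06],[0,0,0,0,0,0,0.06],[0,0,0,0,0,0,0.06],[0,0,0,0,0,0,0.06],[0,0,0,0,0,0,0.06],[0,0,0,0,0,0,0.06]]

```text
time_s: 18.13
tcp_pos: [0.5184, -0.0772, 0.1625]
ee_rot: [[-0.666, -0.746, -0.001], [-0.746, 0.666, 0.003], [-0.002, 0.002, -1.0]]
wrist_force: [-1.0, 0.7, 1.4]
gripper_width: 0.2
```

```bash
python3 st.py
python3 - <<'E'
from h import *
o=[]
for n,(u0,v0) in [('top',(345,195)),('side',(300,240))]:
    c=capture(n)
    o.append(cv2.resize(c['pixels'][v0:v0+70,u0:u0+50,::-1],None,fx=8,fy=8,interpolation=cv2.INTER_CUBIC))
cv2.imwrite('pics/w4.png',np.hstack(o))
E
```

```text
t 18.13 tcp [ 0.5184 -0.0772  0.1625] ang -131.78 z [-7.0e-04  2.9e-03 -1.0e+00] F [-1.01  0.66  1.45] M [ 0.379  0.087 -0.149] g 0.2 j [  9.2  15.9 -19.2  -0.2 -54.9 -50.8]
mouth [ 0.5183 -0.0767  0.022 ]
```

View pics/w4.png

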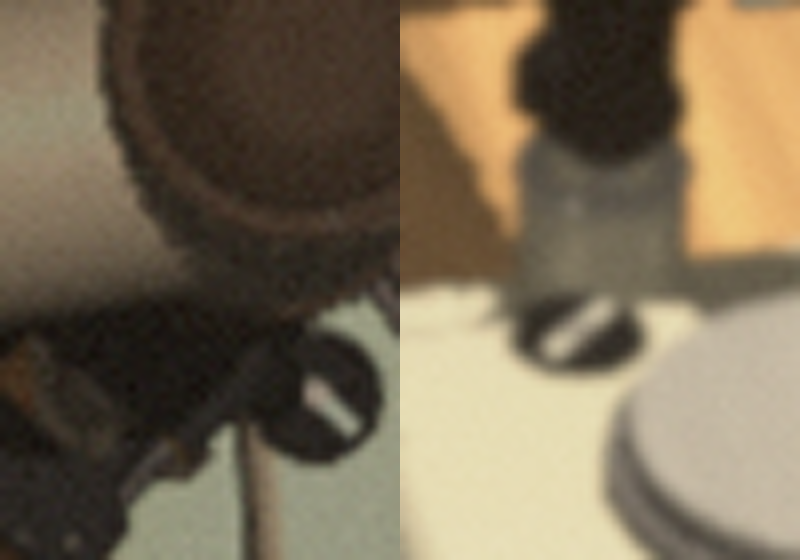

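>>> apply_moves:
  plan:
    - [[0,0,0,0,-0.002,0,0.06],[0,0,0,0,0,0,0.06],[0,0,0,0,0,0,0.06],[0,0,0,0,0,0,0.06],[0,0,0,0,0,0,0.06],[0,0,0,0,0,0,0.06],[0,0,0,0,0,0,0.06],[0,0,0,0,0,0,0.06],[0,0,0,0,0,0,0.06],[0,0,0,0,0,0,0.06],[0,0,0,0,0,0,0.06]]

```text
time_s: 19.15
tcp_pos: [0.5179, -0.0765, 0.1624]
ee_rot: [[-0.065, -0.998, -0.004], [-0.998, 0.065, 0.0], [-0.0, 0.004, -1.0]]
wrist_force: [-0.7, 1.0, 3.4]
gripper_width: 0.205
```

```bash
python3 st.py
```

```text
t 19.15 tcp [ 0.5179 -0.0765  0.1624] ang -93.71 z [-3.9e-03  5.0e-04 -1.0e+00] F [-0.74  0.97  3.36] M [ 0.459  0.153 -0.14 ] g 0.205 j [  9.3  15.9 -19.2  -0.1 -55.1 -13. ]
mouth [ 0.5173 -0.0764  0.0219]
```

>>> apply_moves:
  plan:
    - [[0,0,-0.02,0,0,-0.003,0.05],[0,0,0,0,0,0,0.05],[0,0,0,0,0,0,0.05]]

```text
time_s: 19.4
tcp_pos: [0.5174, -0.0767, 0.1624]
ee_rot: [[0.086, -0.996, -0.002], [-0.996, -0.086, 0.001], [-0.001, 0.002, -1.0]]
wrist_force: [-0.4, 1.0, 2.8]
gripper_width: 0.203
```

```bash
python3 st.py
```

```text
t 19.4 tcp [ 0.5174 -0.0767  0.1624] ang -85.04 z [-2.3e-03  8.0e-04 -1.0e+00] F [-0.37  1.05  2.79] M [ 0.519  0.205 -0.191] g 0.203 j [  9.3  15.8 -19.3  -0.1 -55.   -4.3]
mouth [ 0.5171 -0.0766  0.0219]
```

>>> apply_moves:
  plan:
    - [[0,0,0,0,0,0,0.04],[0,0,0,0,0,0,0.04]]

```text
time_s: 19.57
tcp_pos: [0.5174, -0.0765, 0.1624]
ee_rot: [[0.165, -0.986, -0.003], [-0.986, -0.165, 0.001], [-0.001, 0.002, -1.0]]
wrist_force: [0.1, 0.6, 1.6]
gripper_width: 0.206
```

```bash
python3 st.py
```

```text
t 19.57 tcp [ 0.5174 -0.0765  0.1624] ang -80.5 z [-0.0026  0.001  -1.    ] F [0.12 0.59 1.63] M [ 0.364  0.111 -0.414] g 0.206 j [  9.3  15.8 -19.3  -0.1 -55.    0.2]
mouth [ 0.517  -0.0764  0.0219]
```

Torque is rising; look and push a bit more.

>>> apply_moves:
  plan:
    - [[0,0,0,0,0,0,0.04],[0,0,0,0,0,0,0.04]]

```text
time_s: 19.73
tcp_pos: [0.5174, -0.0765, 0.1624]
ee_rot: [[0.24, -0.971, -0.003], [-0.971, -0.24, 0.001], [-0.002, 0.002, -1.0]]
wrist_force: [-0.4, 0.6, 3.0]
gripper_width: 0.207
```

```bash
python3 st.py
python3 - <<'E'
from h import *
o=[]
for n,(u0,v0) in [('top',(345,195)),('side',(300,240))]:
    c=capture(n)
    o.append(cv2.resize(c['pixels'][v0:v0+70,u0:u0+50,::-1],None,fx=8,fy=8,interpolation=cv2.INTER_CUBIC))
cv2.imwrite('pics/w5.png',np.hstack(o))
E
```

```text
t 19.73 tcp [ 0.5174 -0.0765  0.1624] ang -76.09 z [-0.0026  0.0013 -1.    ] F [-0.38  0.6   2.97] M [ 0.245  0.135 -0.573] g 0.207 j [  9.3  15.8 -19.3  -0.1 -55.    4.7]
mouth [ 0.5171 -0.0763  0.0219]
```

View pics/w5.png

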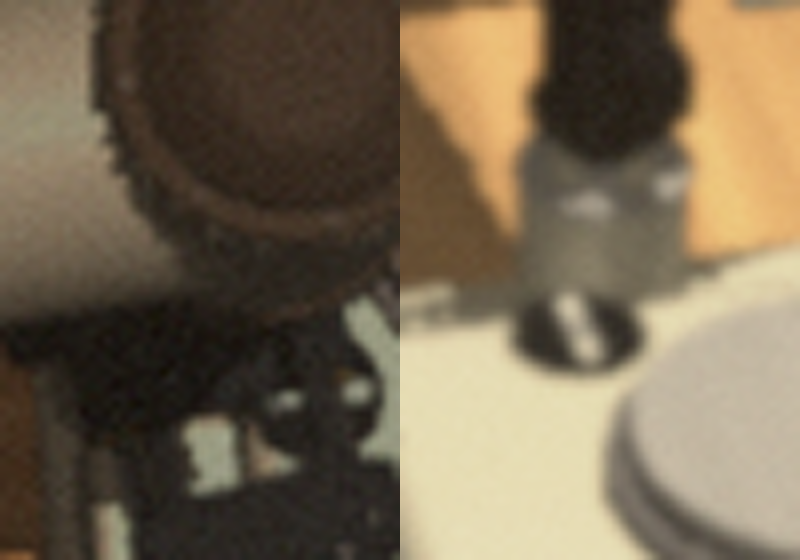

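>>> apply_moves:
  plan:
    - [[0,0,0,0,0,0,-0.06],[0,0,0,0,0,0,-0.06],[0,0,0,0,0,0,-0.04],[0,0,0,0,0,0,0]]

```text
time_s: 20.17
tcp_pos: [0.5174, -0.0766, 0.1624]
ee_rot: [[0.069, -0.998, -0.003], [-0.998, -0.069, 0.001], [-0.001, 0.003, -1.0]]
wrist_force: [-0.7, 0.8, 2.4]
gripper_width: 0.204
```

```bash
python3 st.py
```

```text
t 20.17 tcp [ 0.5174 -0.0766  0.1624] ang -86.06 z [-0.0029  0.0011 -1.    ] F [-0.73  0.81  2.41] M [ 0.38   0.084 -0.022] g 0.204 j [  9.3  15.9 -19.3  -0.1 -55.   -5.3]
mouth [ 0.517  -0.0764  0.0219]
```

>>> apply_moves:
  plan:
    - [[0,0,0,0.05,-0.001,-0.003,-0.04],[0,0,0,0.1,0,0,0],[0,0,0,0.2,0,0,0],[0,0,0,0.2,0,0,0],[0,0,0,0.2,0,0,0],[0,0,0,0.2,0,0,0]]

```text
time_s: 20.67
tcp_pos: [0.5161, -0.0761, 0.1829]
ee_rot: [[0.029, -1.0, -0.006], [-1.0, -0.029, 0.001], [-0.001, 0.006, -1.0]]
wrist_force: [0.9, 0.2, -2.7]
gripper_width: 0.204
```

```bash
python3 st.py
```

```text
t 20.67 tcp [ 0.5161 -0.0761  0.1829] ang -88.31 z [-0.0057  0.001  -1.    ] F [ 0.95  0.18 -2.74] M [ 0.071 -0.078  0.011] g 0.204 j [  9.4  14.6 -17.8  -0.1 -58.   -7.6]
mouth [ 0.5153 -0.0759  0.0424]
```

>>> apply_moves:
  plan:
    - [[0,0.02,-0.04,0.2,-0.001,-0.006,0],[0,0.02,0,0.3,0,-0.001,0],[0,0.02,0,0.3,0,-0.001,0],[0,0.02,0,0.3,0,-0.001,0],[0,0,0,0.3,0,0,0],[0,0,0,0.3,0,0,0]]

```text
time_s: 21.17
tcp_pos: [0.5154, -0.0779, 0.2295]
ee_rot: [[0.03, -1.0, -0.002], [-1.0, -0.03, -0.001], [0.001, 0.002, -1.0]]
wrist_force: [0.3, 0.3, -2.9]
gripper_width: 0.206
```

```bash
python3 st.py
```

```text
t 21.17 tcp [ 0.5154 -0.0779  0.2295] ang -88.3 z [-1.9e-03 -9.0e-04 -1.0e+00] F [ 0.26  0.28 -2.85] M [ 0.07  -0.023  0.005] g 0.206 j [  9.3  12.  -14.    0.  -64.1  -7.6]
mouth [ 0.5152 -0.078   0.089 ]
```

>>> apply_moves:
  plan:
    - [[0,0.04,0,0.3,0,-0.002,0],[0,0.02,0,0.4,0,-0.001,0],[0,0.02,0,0.4,0,-0.001,0],[0,0.02,0,0.4,0,0,0],[0,0.02,0,0.5,0,0,-0.06],[0,0.02,0,0.6,0,0,-0.12],[0,0.02,0,0.6,0,0,-0.12],[0,0.02,0,0.6,0,0,-0.12],[0,0,0,0.2,0,0,-0.12],[0,0,0,0,0,0,-0.12]]

```text
time_s: 22.0
tcp_pos: [0.5199, -0.078, 0.3424]
ee_rot: [[-0.61, -0.792, 0.007], [-0.792, 0.61, -0.001], [-0.004, -0.006, -1.0]]
wrist_force: [0.7, 0.7, -3.1]
gripper_width: 0.203
```

```bash
python3 st.py
python3 - <<'E'
from h import *
o=[]
for n,(u0,v0) in [('top',(345,195)),('side',(300,240))]:
    c=capture(n)
    o.append(cv2.resize(c['pixels'][v0:v0+70,u0:u0+50,::-1],None,fx=8,fy=8,interpolation=cv2.INTER_CUBIC))
cv2.imwrite('pics/w6.png',np.hstack(o))
E
```

```text
t 22.0 tcp [ 0.5199 -0.078   0.3424] ang -127.59 z [ 0.0072 -0.0011 -1.    ] F [ 0.73  0.7  -3.08] M [ 0.076 -0.133 -0.015] g 0.203 j [  9.2   8.6  -2.2   0.1 -78.8 -46.9]
mouth [ 0.5209 -0.0782  0.2019]
```

View pics/w6.png

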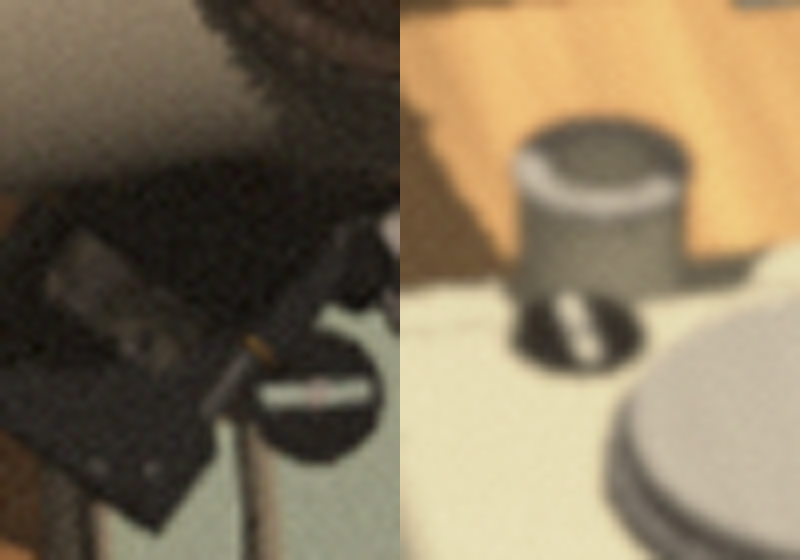

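Run:
```python
from h import *
out=[];th=np.linspace(0,2*np.pi,80)
def circ(c,ctr,r): return np.array([proj(c,np.array(ctr)+[r*np.cos(t),r*np.sin(t),0]) for t in th])
for n,(u0,v0) in [('top',(200,170)),('side',(305,165))]:
    c=capture(n); np.savez(f'pics/{n}4.npz',**{k:c[k] for k in ['pixels','depth','mtx','R','t']})
    im=cv2.resize(c['pixels'][v0:v0+55,u0:u0+50,::-1],None,fx=8,fy=8,interpolation=cv2.INTER_CUBIC); im0=im.copy()
    p=((circ(c,(.6025,.2455,.150),.018)-[u0,v0]+.5)*8).astype(np.int32); cv2.polylines(im,[p],True,(0,255,255),1)
    out.append(im)
cv2.imwrite('pics/hole.png',np.hstack(out))
```

```text
(no output)
```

View pics/hole.png

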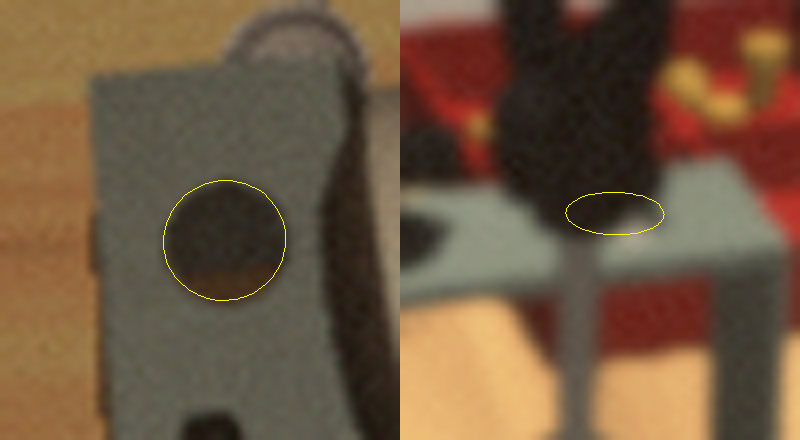

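>>> apply_moves:
  plan:
    - [[0,0.1,0.5,0,0,0.007,-0.1],[0,0.3,1,0,0,0,-0.1],[0,0.3,1,0,0,0,-0.1],[0,0.3,1,0,0,0,-0.1],[0,0.3,1,0,0,0,-0.1],[0,0.3,1,0,0,0,-0.1],[0,0.3,1,0,0,0,-0.1],[0,0.3,1,0,0,0,-0.1],[0,0.3,1,0,0,0,0],[0,0.3,1,0,0,0,0],[0,0.2,1,0,0,0,0],[0,0,0,0,0,0,0]]

```text
time_s: 23.2
tcp_pos: [0.5927, 0.1954, 0.3326]
ee_rot: [[-0.994, -0.112, -0.02], [-0.112, 0.994, 0.0], [0.02, 0.003, -1.0]]
wrist_force: [-0.1, -1.2, -3.4]
gripper_width: 0.203
```

```bash
python3 st.py
```

```text
t 23.2 tcp [0.5927 0.1954 0.3326] ang -173.59 z [-1.970e-02  4.000e-04 -9.998e-01] F [-0.11 -1.25 -3.4 ] M [-0.03  -0.219 -0.024] g 0.203 j [  32.8   19.8   11.8   -0.6  -82.9 -116.3]
mouth [0.5899 0.1955 0.1922]
```

>>> apply_moves:
  plan:
    - [[0,0.15,0.6,0,0,-0.02,-0.02],[0,0.15,0.6,0,0,0,0],[0,0.05,0.5,0,0,0,0],[0,0,0.15,0,0,0,0],[0,0,0,0,0,0,0],[0,0,0,0,0,0,0]]

```text
time_s: 23.7
tcp_pos: [0.601, 0.2454, 0.3282]
ee_rot: [[-0.995, -0.103, -0.008], [-0.103, 0.995, -0.005], [0.009, -0.004, -1.0]]
wrist_force: [-0.2, -0.1, -2.2]
gripper_width: 0.203
```

```bash
python3 st.py
```

```text
t 23.7 tcp [0.601  0.2454 0.3282] ang -174.07 z [-0.0082 -0.0048 -1.    ] F [-0.21 -0.06 -2.21] M [ 0.059 -0.19  -0.037] g 0.203 j [ 3.640e+01  2.230e+01  1.460e+01 -1.000e-01 -8.280e+01 -1.205e+02]
mouth [0.5999 0.2447 0.1878]
```

>>> apply_moves:
  plan:
    - [[0,0.04,-0.04,-0.1,0.005,-0.008,-0.01],[0,0,0,-0.3,0,0,0],[0,0,0,-0.3,0,0,0],[0,0,0,-0.3,0,0,0],[0,0,0,0,0,0,0]]

```text
time_s: 24.12
tcp_pos: [0.6016, 0.2412, 0.3013]
ee_rot: [[-0.996, -0.09, -0.0], [-0.09, 0.996, 0.001], [0.0, 0.001, -1.0]]
wrist_force: [-0.8, -0.4, -2.9]
gripper_width: 0.202
```

```bash
python3 st.py
```

```text
t 24.12 tcp [0.6016 0.2412 0.3013] ang -174.83 z [-2.e-04  7.e-04 -1.e+00] F [-0.76 -0.41 -2.85] M [-0.007 -0.124 -0.008] g 0.202 j [  36.1   22.3   10.9   -0.   -78.6 -120.9]
mouth [0.6016 0.2413 0.1608]
```

>>> apply_moves:
  plan:
    - [[0,0.02,0.12,0,0,0,0],[0,0,0,-0.1,0,0,0],[0,0,0,0,0,0,0]]

```text
time_s: 24.37
tcp_pos: [0.602, 0.2435, 0.2979]
ee_rot: [[-0.996, -0.089, -0.001], [-0.089, 0.996, -0.0], [0.001, -0.0, -1.0]]
wrist_force: [-0.9, 0.7, -3.3]
gripper_width: 0.204
```

```bash
python3 st.py
python3 - <<'E'
from h import *
out=[];th=np.linspace(0,2*np.pi,80)
for n,(u0,v0) in [('top',(200,170)),('side',(305,155))]:
    c=capture(n)
    out.append(cv2.resize(c['pixels'][v0:v0+55,u0:u0+50,::-1],None,fx=8,fy=8,interpolation=cv2.INTER_CUBIC))
cv2.imwrite('pics/hole2.png',np.hstack(out))
E
```

```text
t 24.37 tcp [0.602  0.2435 0.2979] ang -174.87 z [-1.1e-03 -3.0e-04 -1.0e+00] F [-0.89  0.71 -3.34] M [ 0.088 -0.137  0.015] g 0.204 j [  36.3   22.6   10.8   -0.   -78.3 -121.1]
mouth [0.6019 0.2435 0.1574]
```

View pics/hole2.png

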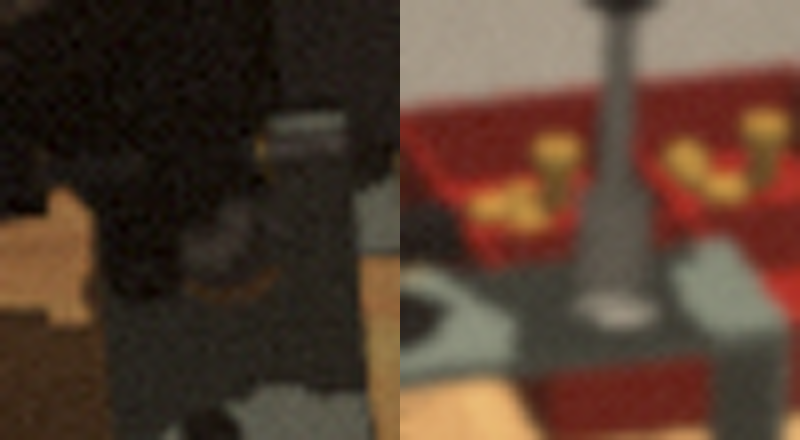

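>>> apply_moves:
  plan:
    - [[0,0,0.03,-0.15,0,-0.001,0],[0,0,0,-0.15,0,0,0],[0,0,0,-0.15,0,0,0],[0,0,0,-0.15,0,0,0],[0,0,0,0,0,0,0]]

```text
time_s: 24.88
tcp_pos: [0.6025, 0.2449, 0.2829]
ee_rot: [[-0.996, -0.09, 0.003], [-0.09, 0.996, 0.001], [-0.003, 0.001, -1.0]]
wrist_force: [-0.3, -0.6, -3.8]
gripper_width: 0.203
```

```bash
python3 st.py
```

```text
t 24.88 tcp [0.6025 0.2449 0.2829] ang -174.84 z [ 0.0025  0.0011 -1.    ] F [-0.26 -0.61 -3.79] M [-0.009 -0.129 -0.02 ] g 0.203 j [  36.4   22.9    9.2    0.   -76.2 -121.2]
mouth [0.6028 0.2451 0.1424]
```

>>> apply_moves:
  plan:
    - [[0,-0.03,-0.02,-0.2,-0.001,0.003,0],[0,-0.01,0,-0.25,0,0.001,0],[0,-0.01,0,-0.25,0,0.001,0],[0,-0.01,0,-0.25,0,0.001,0],[0,-0.01,0,-0.25,0,0.001,0],[0,-0.01,0,-0.25,0,0.001,0],[0,0,0,0,0,0,0]]

```text
time_s: 25.47
tcp_pos: [0.5998, 0.244, 0.2418]
ee_rot: [[-0.996, -0.09, -0.008], [-0.09, 0.996, -0.001], [0.008, -0.0, -1.0]]
wrist_force: [-0.6, -0.6, -3.1]
gripper_width: 0.202
```

```bash
python3 st.py
```

```text
t 25.47 tcp [0.5998 0.244  0.2418] ang -174.86 z [-7.9e-03 -8.0e-04 -1.0e+00] F [-0.55 -0.57 -3.1 ] M [ 0.027 -0.161  0.052] g 0.202 j [  36.3   24.1    5.4   -0.2  -71.7 -121.1]
mouth [0.5987 0.2439 0.1013]
```

Over-corrected; adjust and continue.

>>> apply_moves:
  plan:
    - [[0,0.08,0.02,-0.1,0,-0.008,0],[0,0,0,-0.25,0,0,0],[0,0,0,-0.25,0,0,0],[0,0,0,-0.25,0,0,0],[0,0,0,0,0,0,0]]

```text
time_s: 25.88
tcp_pos: [0.6022, 0.2447, 0.2184]
ee_rot: [[-0.996, -0.09, 0.001], [-0.09, 0.996, -0.001], [-0.001, -0.001, -1.0]]
wrist_force: [-0.3, -0.3, -3.4]
gripper_width: 0.207
```

```bash
python3 st.py
```

```text
t 25.88 tcp [0.6022 0.2447 0.2184] ang -174.85 z [ 1.5e-03 -7.0e-04 -1.0e+00] F [-0.31 -0.31 -3.36] M [ 0.014 -0.124  0.011] g 0.207 j [ 3.640e+01  2.490e+01  3.100e+00  1.000e-01 -6.820e+01 -1.213e+02]
mouth [0.6024 0.2446 0.0779]
```

>>> apply_moves:
  plan:
    - [[0,0,0,-0.2,0,0,0],[0,0,0,-0.25,0,0,0],[0,0,0,-0.25,0,0,0],[0,0,0,0,0,0,0]]

```text
time_s: 26.22
tcp_pos: [0.6022, 0.2447, 0.1991]
ee_rot: [[-0.996, -0.09, 0.002], [-0.09, 0.996, -0.001], [-0.002, -0.001, -1.0]]
wrist_force: [0.5, -0.4, -3.8]
gripper_width: 0.204
```

```bash
python3 st.py
```

```text
t 26.22 tcp [0.6022 0.2447 0.1991] ang -174.85 z [ 1.7e-03 -6.0e-04 -1.0e+00] F [ 0.49 -0.43 -3.76] M [-0.032 -0.128  0.027] g 0.204 j [ 3.640e+01  2.570e+01  1.500e+00  1.000e-01 -6.580e+01 -1.213e+02]
mouth [0.6025 0.2446 0.0586]
```

>>> apply_moves:
  plan:
    - [[0,0,0,-0.15,0,0.002,0],[0,0,0,-0.2,0,0,0],[0,0,0,-0.2,0,0,0],[0,0,0,0,0,0,0]]

```text
time_s: 26.55
tcp_pos: [0.6024, 0.2447, 0.1839]
ee_rot: [[-0.996, -0.09, -0.0], [-0.09, 0.996, -0.001], [0.0, -0.001, -1.0]]
wrist_force: [-0.2, -0.7, -3.5]
gripper_width: 0.202
```

```bash
python3 st.py
```

```text
t 26.55 tcp [0.6024 0.2447 0.1839] ang -174.85 z [-2.e-04 -6.e-04 -1.e+00] F [-0.17 -0.7  -3.51] M [ 0.015 -0.129  0.032] g 0.202 j [  36.3   26.4    0.5    0.   -64.1 -121.2]
mouth [0.6024 0.2446 0.0434]
```

>>> apply_moves:
  plan:
    - [[0,0,0,-0.2,0,0,0],[0,0,0,-0.15,0,0,0],[0,0,0,0,0,0,0]]

```text
time_s: 26.8
tcp_pos: [0.6025, 0.2448, 0.1743]
ee_rot: [[-0.996, -0.09, 0.0], [-0.09, 0.996, -0.001], [-0.0, -0.001, -1.0]]
wrist_force: [-0.8, 0.4, -4.3]
gripper_width: 0.209
```

```bash
python3 st.py
```

```text
t 26.8 tcp [0.6025 0.2448 0.1743] ang -174.84 z [ 1.e-04 -5.e-04 -1.e+00] F [-0.76  0.35 -4.32] M [ 0.027 -0.126 -0.018] g 0.209 j [  36.3   26.8   -0.3    0.   -62.9 -121.2]
mouth [0.6025 0.2447 0.0338]
```

>>> apply_moves:
  plan:
    - [[0,0,0,-0.1,0,0,0],[0,0,0,-0.06,0,0,0],[0,0,0,0,0,0,0]]

```text
time_s: 27.05
tcp_pos: [0.6027, 0.2449, 0.1708]
ee_rot: [[-0.996, -0.09, 0.001], [-0.09, 0.996, -0.0], [-0.001, -0.001, -1.0]]
wrist_force: [-0.9, 0.7, -2.3]
gripper_width: 0.202
```

```bash
python3 st.py
```

```text
t 27.05 tcp [0.6027 0.2449 0.1708] ang -174.82 z [ 1.e-03 -5.e-04 -1.e+00] F [-0.87  0.71 -2.34] M [ 0.052 -0.217 -0.   ] g 0.202 j [ 3.640e+01  2.700e+01 -5.000e-01  1.000e-01 -6.240e+01 -1.212e+02]
mouth [0.6029 0.2448 0.0303]
```

Nearly seated; a little lower until contact, then release.

>>> apply_moves:
  plan:
    - [[0,0,0,-0.05,0,0,0],[0,0,0,0,0,0,0]]

```text
time_s: 27.22
tcp_pos: [0.6029, 0.245, 0.1709]
ee_rot: [[-0.996, -0.091, 0.002], [-0.091, 0.996, -0.0], [-0.002, -0.0, -1.0]]
wrist_force: [1.2, 0.6, -3.3]
gripper_width: 0.203
```

```bash
python3 st.py
```

```text
t 27.22 tcp [0.6029 0.245  0.1709] ang -174.79 z [ 2.3e-03 -1.0e-04 -1.0e+00] F [ 1.17  0.63 -3.34] M [ 0.101 -0.174  0.05 ] g 0.203 j [ 3.640e+01  2.700e+01 -6.000e-01  1.000e-01 -6.240e+01 -1.212e+02]
mouth [0.6032 0.245  0.0304]
```

>>> apply_moves:
  plan:
    - [[100,0,0,0,0,0,0],[100,0,0,0,0,0,0],[100,0,0,0,0,0,0],[100,0,0,0,0,0,0],[100,0,0,0,0,0,0],[100,0,0,0,0,0,0],[100,0,0,0,0,0,0],[100,0,0,0,0,0,0]]

```text
time_s: 27.88
tcp_pos: [0.6057, 0.246, 0.1742]
ee_rot: [[-0.996, -0.091, 0.011], [-0.091, 0.996, 0.003], [-0.011, 0.002, -1.0]]
wrist_force: [0.3, -0.3, -0.4]
gripper_width: 0.725
```

```bash
python3 st.py
```

```text
t 27.88 tcp [0.6057 0.246  0.1742] ang -174.75 z [ 0.0106  0.0033 -0.9999] F [ 0.35 -0.33 -0.43] M [ 0.009 -0.127  0.001] g 0.725 j [  36.3   26.8   -0.3    0.2  -62.2 -121.2]
mouth [0.6072 0.2464 0.0337]
```

Released. Rise straight up and clear.

>>> apply_moves:
  plan:
    - [[100,-0.05,0,0,0,0.01,0],[100,0,0,0,0,0,0],[100,0,0,0.2,0,0,0],[100,0,0,0.4,0,0,0],[100,0,0,0.6,0,0,0],[100,0,0,0.8,0,0,0],[100,0,0,0.8,0,0,0],[100,0,0,0.8,0,0,0],[100,-0.5,0.2,0.8,0,0,0],[100,-1,0.5,0.5,0,0,0],[100,-1,0.8,0,0,0,0],[100,-1,1,0,0,0,0]]

```text
time_s: 28.88
tcp_pos: [0.5179, 0.305, 0.3086]
ee_rot: [[-0.997, -0.082, 0.003], [-0.082, 0.997, 0.004], [-0.004, 0.003, -1.0]]
wrist_force: [0.5, 0.3, -0.6]
gripper_width: 0.997
```

>>> apply_moves:
  plan:
    - [[100,-1,1,0,0,0,0],[100,-1,1,0,0,0,0],[100,-1,1,0,0,0,0],[100,-1,1,0,0,0,0],[100,-1,1,0,0,0,0],[100,-0.5,0.5,0,0,0,0],[100,0,0,0,0,0,0],[100,0,0,0,0,0,0]]

```text
time_s: 29.55
tcp_pos: [0.3694, 0.4514, 0.3209]
ee_rot: [[-0.996, -0.088, 0.013], [-0.088, 0.996, 0.017], [-0.015, 0.016, -1.0]]
wrist_force: [0.6, -0.2, 0.3]
gripper_width: 0.998
```

```bash
python3 st.py
python3 - <<'E'
from m import *
o=[]
for n in ['top','side']:
    c=capture(n); save(c,n+'_end'); W=cloud(c)
    P,m=region(W,(.547,.18,.180),(.67,.29,.21)); print(n,'bar',rect(P),len(P),np.percentile(P[:,2],[50,90]))
    b=dict(np.load(f'pics/{n}0.npz'))
    o.append(c['pixels'][:,:,::-1])
t,s=o
a=cv2.resize(t[170:310,195:295],(400,560),interpolation=cv2.INTER_CUBIC);b=cv2.resize(s[150:290,300:400] if 0 else s[150:255,270:345],(400,560),interpolation=cv2.INTER_CUBIC)
cv2.imwrite('pics/end.png',np.hstack([a,b])); cv2.imwrite('pics/end2.png',cv2.resize(t[170:315,340:465],None,fx=4,fy=4,interpolation=cv2.INTER_CUBIC))
E
```

```text
t 29.55 tcp [0.3694 0.4514 0.3209] ang -174.95 z [ 0.0133  0.0173 -0.9998] F [ 0.64 -0.21  0.34] M [ 0.    -0.079  0.012] g 0.998 j [  66.8   14.5    2.3    0.3  -76.6 -151.8]
mouth [0.3713 0.4538 0.1805]
top bar ((602.0196533203125, 246.4885711669922), (95.8621597290039, 18.51592254638672), 5.218548774719238) 345 [0.19265236 0.19681853]
side bar ((600.5783081054688, 241.8027801513672), (96.30104064941406, 25.952219009399414), 3.869488000869751) 200 [0.1896181  0.19402975]
```

View pics/end.png

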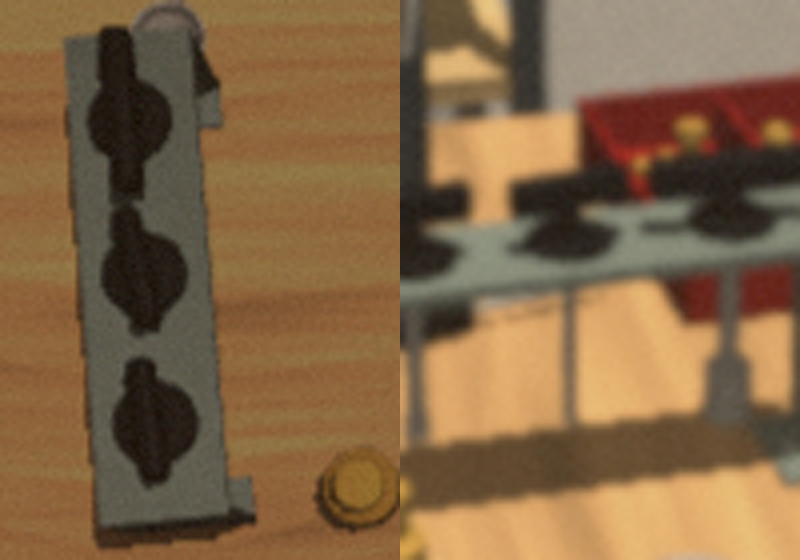

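View pics/top_end.png

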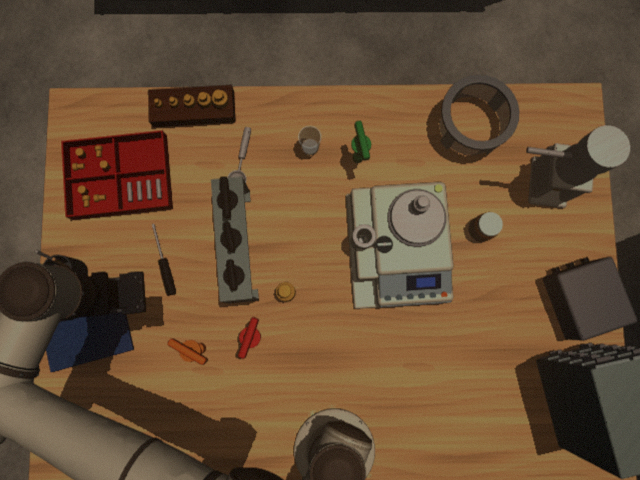

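View pics/end2.png

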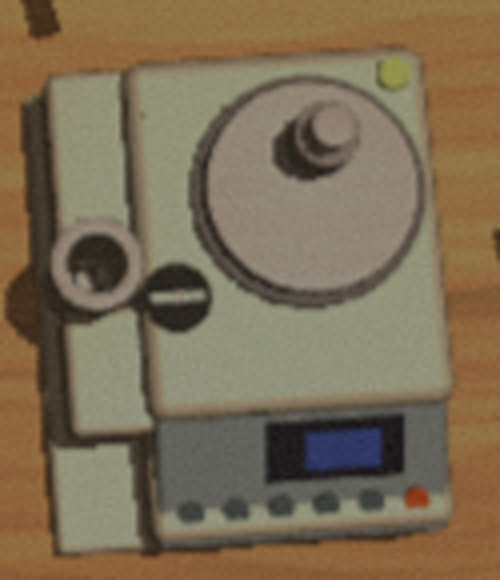

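View pics/side_end.png

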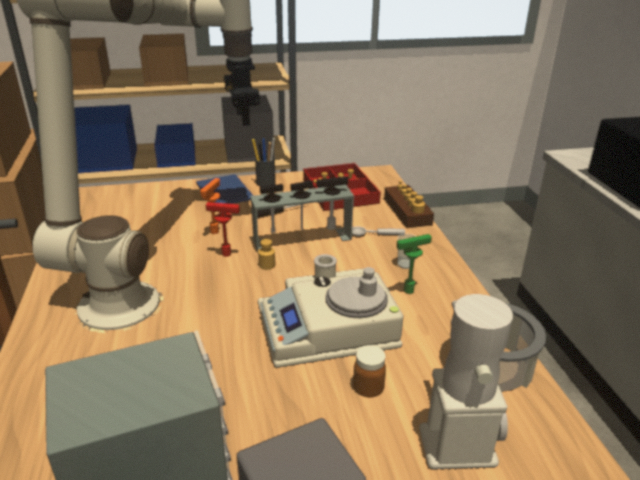

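The side view shows the key hanging in the stand at (331,187), the dial pointer turned at (322,281), and everything else in its starting place. The gripper is clear at (242,115).

```bash
python3 -c "
from station import finish_job
print(finish_job())"
```

```text
the job is handed in; nothing more can be done
None
```

The balance is unlocked, the square-socket key is back in its hole on the stand, and the job is handed in at about 29.6 s of the 64 s allowed.

- **Key and well:** I gripped the key by its crossbar and lifted it out. I lowered it down the well and centred it by touching three sides of the bore.
- **Seating:** The socket's starting angle already matched the stem, so no angle search was needed. It slid down until about 20 N came up from the floor, with the mouth at 21.7 mm against the stated 22 mm.
- **Turning:** I turned the stem anticlockwise about 98°, including the socket's play. The resistance stayed near 0.15 N m and then rose to 0.57 N m at the stop. After drawing the key out, the pointer lay along the balance's y, which is released.
- **Last checks:** The key hangs by its flange with the crossbar top at about 193 mm (194 mm expected) and within about 2 mm of where it started. The other keys, look-alikes, weights and bench items look unmoved in both pictures. The gripper was open, clear, and reading about zero force.
- **Disagreements:** The cameras differed by about 5 mm on the well's y position (−75.5 mm from the top view, −80 to −82 mm from the side). I used −77.5 mm, found by feel. The text says the crossbars lie roughly across the row, but in the pictures they lie along it.

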